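# Sweep the drip board clean and stand the mixing cup mouth-down on it

### The arm

A 6-joint arm with a two-finger parallel gripper is mounted at the origin on the work surface; the furniture and walls round the work are solid. World frame = base frame: x ahead of the robot, y to its left, z up, the work surface at z = 0. Lengths are in m, angles in degrees, forces in N, time in s.
With the tool pointing down it reaches from about 0.4 to 0.825 m from the base axis. Payload 7 kg.
Tool frame: the origin (TCP) lies on the centre line of the jaws, within the pads' length; the fingertips stand 14 mm ahead of it and the grasp point (between the pads) lies 5 mm behind it; z points along the fingers, y is the line along which they close (so a half turn about z gives the same grasp; the last joint's range is limited). The gripper opens to 88 mm and grips with 3 to 60 N. Pads are 19 mm wide; open, the fingers measure 130 mm over their backs; the gripper's body (78 mm by 193 mm) begins 47 mm behind the grasp point.
Start: joints at [84.918, 20.546, 0.682, 0, -70.136, -16.507], TCP at [0.248, 0.628, 0.241] pointing down, gripper open.
Joint ranges: [-176.03, 176.03], [-82.01, 121.73], [-58.28, 71.71], [-173.87, 95.51], [-174.79, -0.11], [-173.66, 173.66]. Speed limits (degrees/s): [136.94, 136.94, 172.46, 180, 180, 180].

### API

Orientations are given as [roll, pitch, yaw] about the fixed x, y, z axes, in that order (R = Rz(yaw) Ry(pitch) Rx(roll)).
In Python, from plant import r gives the robot as it stands.
- The arm moves only by the tool send_rows, never from a script. Its argument "steps" is a list of rows, each an object with "dp": the shift along the tool's x, y, z in mm, a list of three; "roll": the turn about the tool's z in rad; "jaw": the opening in per cent of the stroke, from 0 (shut) to 100 (fully open). In form: [{"dp": [tx, ty, tz], "roll": roll, "jaw": jaw}, ...]. A call has 1 to 5 rows; each row is the pose to reach, as a shift and turn from the pose commanded when the call began, along the tool's axes at that moment; what a row does not reach only later rows make up. A row lasts 1/8 s, in which the tool goes at most 62.5 mm and 10.7 degrees, less where a joint would pass 70% of its speed; a pose out of reach is approached as far as the arm can. A call with a gripper value outside its range is refused whole. The fingers move at their own pace and stop on an object; "newtons" is the grip in N (left out, the last holds). Time passes only in rows, so rows that repeat a pose let the fingers close. It gives the time, the measured TCP pose, the force, the opening and the grip force at its end, in the units of the state.
- r.get_state(): the state, without advancing time (a new reading comes with each control period).
- r.capture(name): name is "side" or "top"; returns a dict with "image" (384x512x3 uint8, blue, green, red), "K" (3x3 intrinsics, pixels), "dist" ([k1, k2, p1, p2, k3] as OpenCV has them; the pictures are not rectified), "rvec" (rotation vector, rad) and "tvec" (3), from world to camera coordinates, as OpenCV has them. Camera axes: x right, y down, z forward; pixel columns grow to the right and rows downward; lengths in m; the calibration is good to about 2 mm. A picture is of the moment at which its call begins. There is no depth.
- r.close_job(): hands the job in; it is judged then, once.
The state is a dict: "time_s": time; "joints": joint angles; "qd": joint speeds; "joint_torque": joint torques, N m; "tcp_pos": TCP position; "eef_rot": TCP orientation; "contact_force": force on the tool from outside, world axes, zero at the start; "moment": the same for the moment, N m; "gripper_width": finger opening in m; "gripper_force": force on a finger pad.
Only numpy, scipy, OpenCV 4.12 (cv2) and the standard library are available. Lean on these libraries where they do the work, as an engineer would, in place of code of your own. Each camera call takes 0.05 s, during which the arm holds its last target. There are 200 camera calls.

### The job

Sweep the three wood chips off the plywood board onto the bench (not onto the floor) with the sanding block, held in the gripper (do not push or pick them with the fingers), and lay the block flat on the bench again, clear of the board. Then turn the steel mixing cup over and set it gently, mouth down, on the clean board, standing wholly on it. Leave the masking tape and the tape measure where they are.

Things in the scene. Friction and masses are not known exactly. Their poses are not given: they have to be found in the camera images.
- board: fixed plywood board lying flat near the right edge of the bench, 220 (its x) x 100 (its y) x 18 mm thick, with a 10 mm hanging hole near its +x edge; origin at the centre of its underside, z up. Fixed stacks of wooden offcuts, up to 180 mm high, stand between it and the cup, beyond the free front of the bench: carry things over them at 250 mm or more
- board_top (a point): centre of the board's top face
- cup: plain stainless-steel mixing cup without a handle, 85 mm high, slightly tapered: 53 mm outside diameter at the foot, 62 mm at the mouth, wall 3 mm, 0.14 kg or so; it starts standing mouth-up on the bench on the left, in one of two places which it may swap with the sanding block. Origin at the centre of the foot's underside, z along its axis from foot to mouth
- cup_mouth (a point): centre of the cup's mouth, in the plane of the rim
- block: sanding block (cork wrapped in sandpaper), 61 (its x) x 105 (its y) x 32 mm high, lying flat on the bench on the left, next to the cup; origin at the centre of its underside
- chip0: loose wood chip of 30 x 15 x 9 mm lying somewhere on the board at the start, origin at the centre of its underside, long side along its x
- chip1: loose wood chip of 26 x 18 x 10 mm lying somewhere on the board at the start, origin at the centre of its underside, long side along its x
- chip2: loose wood chip of 34 x 14 x 9 mm lying somewhere on the board at the start, origin at the centre of its underside, long side along its x
- tape: roll of masking tape lying flat, 100 mm across, 25 mm high, near the robot; bystander, origin at the centre of its underside
- measure: yellow tape measure, 38 x 79 (its y) x 63 mm, near the robot; bystander, origin at the centre of its underside
Not all that is in view belongs to the job. There is more than one size of the cup; the one meant has the size given above.

How it is judged (in metres and radians):
On the way, in this order (a step that is already met when the one before it is completed fails the run):
1. the sanding block is held in the gripper down on the board (contact force between the fingers and block above 1 N and z of block in the frame of board between 0.01 and 0.03 m and horizontal distance between block and board below 0.2 m), for 0.1 s.
2. all three chips are off the board, while the cup still stands mouth-up ((height (world z) of chip0 below 0.015 m or x of chip0 in the frame of board above 0.118 m or x of chip0 in the frame of board below -0.118 m or y of chip0 in the frame of board above 0.058 m or y of chip0 in the frame of board below -0.058 m) and (height (world z) of chip1 below 0.015 m or x of chip1 in the frame of board above 0.118 m or x of chip1 in the frame of board below -0.118 m or y of chip1 in the frame of board above 0.058 m or y of chip1 in the frame of board below -0.058 m) and (height (world z) of chip2 below 0.015 m or x of chip2 in the frame of board above 0.118 m or x of chip2 in the frame of board below -0.118 m or y of chip2 in the frame of board above 0.058 m or y of chip2 in the frame of board below -0.058 m) and angle between cup's own z axis and vertical below 0.3 rad), for 0.2 s.
At the end, for the whole second after the job is handed in: Chips off the board (underside below 15 mm, or centre 8 mm or more outside its outline); block flat on the bench (within 12 mm, 0.15 rad); cup at rest mouth-down on the board (within 0.1 rad, its foot 97 to 109 mm high), its centre at most 82 mm (board x) and 22 mm (board y) from the board centre ((height (world z) of chip0 below 0.015 m or x of chip0 in the frame of board above 0.118 m or x of chip0 in the frame of board below -0.118 m or y of chip0 in the frame of board above 0.058 m or y of chip0 in the frame of board below -0.058 m) and (height (world z) of chip1 below 0.015 m or x of chip1 in the frame of board above 0.118 m or x of chip1 in the frame of board below -0.118 m or y of chip1 in the frame of board above 0.058 m or y of chip1 in the frame of board below -0.058 m) and (height (world z) of chip2 below 0.015 m or x of chip2 in the frame of board above 0.118 m or x of chip2 in the frame of board below -0.118 m or y of chip2 in the frame of board above 0.058 m or y of chip2 in the frame of board below -0.058 m) and height (world z) of block below 0.012 m and angle between block's own z axis and vertical below 0.15 rad and angle between cup's own z axis and vertical above 3.04 rad and height (world z) of cup between 0.097 and 0.109 m and x of cup in the frame of board between -0.082 and 0.082 m and y of cup in the frame of board between -0.022 and 0.022 m and linear speed of each of cup, block below 0.02 m/s); the robot touches nothing.
It fails at once if a chip is pushed or gripped by the fingers (over 3 N) (contact force between the fingers and chip0 above 3 N or contact force between the fingers and chip1 above 3 N or contact force between the fingers and chip2 above 3 N).
It fails at once if the cup is thrown, or dropped from more than about 5 cm (over 1 m/s) (linear speed of cup above 1 m/s).
It fails at once if the masking tape or the tape measure is moved by more than 30 mm (distance of any of tape, measure from where it was at the start of the episode above 0.03 m).
It also fails if it takes over 72 s, if anything falls off the work surface, if the arm or the gripper's body presses on something with over 40 N, if the wrist force passes 120 N, or if a joint passes its speed limit or range.

## Working session

There is one attempt and no reset: what is moved stays moved. The work goes in short steps, Python scripts to look and compute and a tool call to move; the robot and the scene stay as the last step left them, time stands still between calls to the robot, and variables do not carry over. Pictures are saved under pics/ and viewed, at most 10 in all, crops included, and the job is handed in when it is done.

Besides the shell and the picture viewer there is one more tool, called after "Emit:" as a command line: name --argument value ..., lists and objects as JSON in quotes. send_rows: Moves the arm, as the interface text tells. Its arguments: {"type":"object","properties":{"steps":{"type":"array","items":{"type":"object","properties":{"dp":{"type":"array","items":{"type":"number"}},"roll":{"type":"number"},"jaw":{"type":"number"}}}},"newtons":{"type":"number"}},"required":["steps"]}

```bash
ls; mkdir -p pics; python3 - <<'E'
from plant import r
import cv2
print(r.get_state())
for n in("side","top"):
    c=r.capture(n); cv2.imwrite(f"pics/{n}0.png",c["image"]); print(n,c["K"],c["dist"],c["rvec"],c["tvec"])
E
```

```text
pics
{'time_s': 0.0, 'joints': array([ 8.49190641e+01,  2.05896615e+01,  6.34163080e-01, -1.96145296e-02,
       -7.01354828e+01, -1.65070513e+01]), 'qd': array([-0.02958047,  0.1218304 ,  0.07426407, -0.0303438 ,  0.03161557,
       -0.14543562]), 'joint_torque': array([-2.39096429e-03, -5.82713592e+01,  2.93059856e+01,  6.99760705e+00,
        6.95106952e-03, -1.64217281e-04]), 'tcp_pos': array([0.24820588, 0.62721312, 0.23964723]), 'eef_rot': array([ 1.79907529e+02, -8.17414392e-03, -2.15946603e+01]), 'contact_force': array([-0.19300178, -0.22112886,  0.59734071]), 'moment': array([ 0.00497702, -0.00416804,  0.00100864]), 'gripper_force': 0.0, 'gripper_width': 0.08809260770878075}
side [[374.047369     0.         264.45994892]
 [  0.         374.047369   187.40627729]
 [  0.           0.           1.        ]] [-0.02925415  0.          0.          0.          0.        ] [ 2.10419376 -0.44106857  0.27777853] [-0.38045734  0.2198742   0.8937155 ]
top [[366.55008928   0.         250.54727464]
 [  0.         366.55008928 187.18248995]
 [  0.           0.           1.        ]] [0.01401379 0.         0.         0.         0.        ] [ 2.13916562 -2.11298194  0.19419069] [0.06022024 0.46860279 1.16162504]
```

View pics/side0.png

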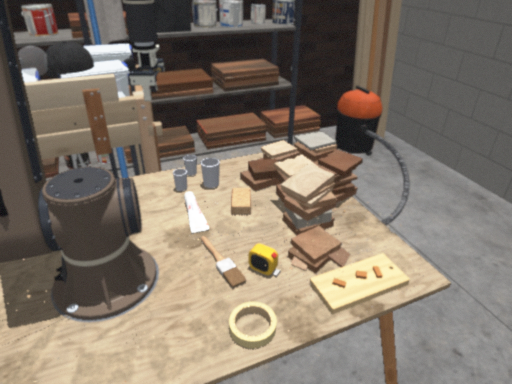

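View pics/top0.png

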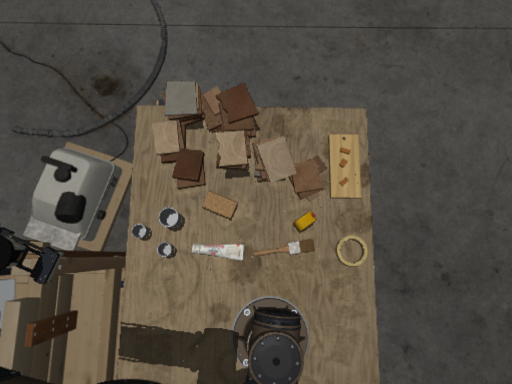

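The views show the board at top-view (345,166) with three chips at (345,150), (343,163) and (343,182). The block is at (220,205), the large cup at (169,218), small cups at (140,232) and (165,250), the tape at (351,250) and the measure at (305,221). Next I'll enlarge and measure.

```bash
cat > h.py <<'E'
import cv2, numpy as np
from plant import r
def ray(c,uv):
    p=cv2.undistortPoints(np.float64(uv).reshape(-1,1,2),c["K"],np.array(c["dist"]))[:,0]
    R=cv2.Rodrigues(np.float64(c["rvec"]))[0]; o=-R.T@np.float64(c["tvec"]).ravel()
    return o,(np.c_[p,np.ones(len(p))]@R)
def onz(c,uv,z):
    o,d=ray(c,uv); return o+d*((z-o[2])/d[:,2])[:,None]
def proj(c,P): return cv2.projectPoints(np.float64(P).reshape(-1,1,3),np.float64(c["rvec"]),np.float64(c["tvec"]),c["K"],np.array(c["dist"]))[0][:,0]
def mask(im,lo,hi,roi):
    m=cv2.inRange(cv2.cvtColor(im,cv2.COLOR_BGR2HSV),lo,hi); k=np.zeros_like(m); x0,y0,x1,y1=roi; k[y0:y1,x0:x1]=m[y0:y1,x0:x1]; return k
def rects(c,m,z,amin=10):
    for q in cv2.findContours(m,cv2.RETR_EXTERNAL,cv2.CHAIN_APPROX_NONE)[0]:
        if cv2.contourArea(q)<amin: continue
        P=onz(c,q[:,0],z)[:,:2]*1000
        (x,y),(w,h),a=cv2.minAreaRect(np.float32(P)); 
        print("px",q[:,0].mean(0).round(),"xy",round(x,1),round(y,1),"wh",round(w,1),round(h,1),"ang",round(a,1))
E
python3 - <<'E'
from h import *
c=r.capture("top"); im=c["image"]; hsv=cv2.cvtColor(im,cv2.COLOR_BGR2HSV)
for p in [(345,175),(335,140),(345,151),(343,163),(344,182),(215,205),(228,210),(230,222),(380,110),(169,212),(365,180)]: print(p,hsv[p[1],p[0]])
a=cv2.resize(im[120:265,125:265],None,fx=4,fy=4,interpolation=cv2.INTER_CUBIC)
b=cv2.resize(im[125:205,320:370],None,fx=4,fy=4,interpolation=cv2.INTER_CUBIC)
o=np.zeros((580,770,3),np.uint8); o[:,:560]=a; o[:320,565:765]=b
cv2.imwrite("pics/z1.png",o)
print(onz(c,[(132,108),(368,108)],0))
E
```

```text
(345, 175) [ 19 113 178]
(335, 140) [ 18 113 165]
(345, 151) [ 14 176 136]
(343, 163) [ 13 173 136]
(344, 182) [ 14 176 138]
(215, 205) [ 15 123 133]
(228, 210) [ 17 116 141]
(230, 222) [ 18  82 128]
(380, 110) [12 18 71]
(169, 212) [120   5  51]
(365, 180) [17 95 94]
[[ 0.75514585  0.48864266  0.        ]
 [ 0.76577022 -0.34612393  0.        ]]
```

View pics/z1.png

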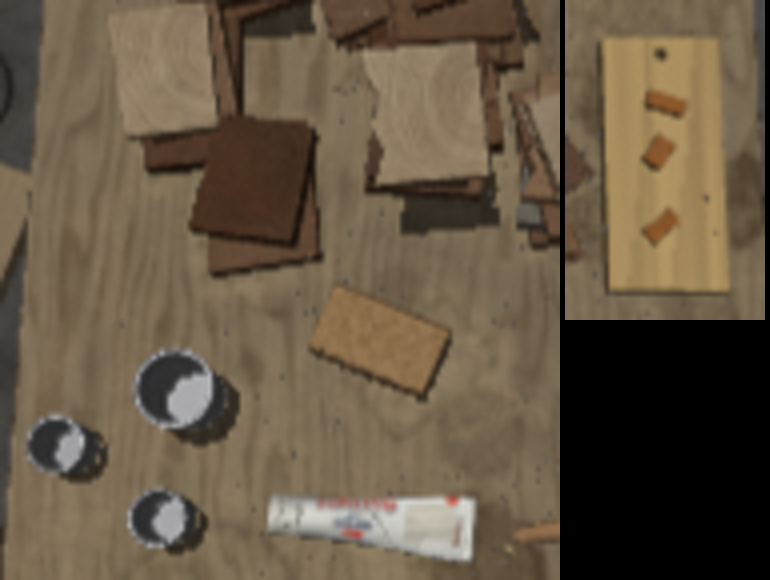

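The zoom shows cork block corners near crop (340,287), (450,332), (423,397) and (310,350). The big cup's rim is centred at crop (175,388), with a diameter of about 80 crop px. The chips sit well inside the board. Now metric measurements.

```bash
python3 - <<'E'
from h import *
c=r.capture("top"); im=c["image"]
f=lambda L,x0,y0:np.float64(L)/4+[x0-.375,y0-.375]
print("block top corners",(onz(c,f([(340,287),(450,332),(423,397),(310,350)],125,120),.032)*1e3).round())
for z in(.06,.085): 
  for n,p,rr in(("big",(175,388),40),("s1",(56,445),29.5),("s2",(160,518),31)):
    q=onz(c,f([p,(p[0]-rr,p[1]),(p[0]+rr,p[1])],125,120),z)*1e3; print(z,n,q[0].round(),np.linalg.norm(q[1]-q[2]).round(1))
print("board")
rects(c,mask(im,(15,95,150),(24,160,255),(322,128,368,205)),.018,200)
print("corners",(onz(c,f([(601-565,38),(718-565,38),(729-565,292),(608-565,292)],320,125),.018)*1e3).round())
print("chips"); rects(c,mask(im,(8,150,90),(16,255,200),(330,140,358,192)),.0275)
print("cork"); rects(c,mask(im,(12,108,100),(19,255,255),(198,185,242,225)),.032,100)
print("block hsv check"); 
s=r.capture("side"); cv2.imwrite("pics/s1.png",cv2.resize(s["image"][145:225,160:270],None,fx=6,fy=6,interpolation=cv2.INTER_CUBIC))
E
```

```text
block top corners [[454. 201.  32.]
 [418. 110.  32.]
 [364. 131.  32.]
 [401. 224.  32.]]
0.06 big [366. 327.  60.] 63.6
0.06 s1 [320. 418.  60.] 46.5
0.06 s2 [264. 333.  60.] 48.5
0.085 big [363. 321.  85.] 62.3
0.085 s1 [318. 411.  85.] 45.5
0.085 s2 [264. 327.  85.] 47.5
board
px [344. 166.] xy 551.4 -251.3 wh 216.0 97.8 ang 0.1
corners [[ 661. -201.   18.]
 [ 663. -301.   18.]
 [ 442. -301.   18.]
 [ 440. -201.   18.]]
chips
px [344. 181.] xy 495.4 -243.8 wh 11.6 26.9 ang 45.0
px [343. 163.] xy 558.6 -244.0 wh 14.8 23.4 ang 56.0
px [345. 150.] xy 601.3 -251.4 wh 30.7 12.3 ang 71.3
cork
px [219. 204.] xy 412.2 168.6 wh 102.4 57.7 ang 67.7
block hsv check
```

View pics/s1.png

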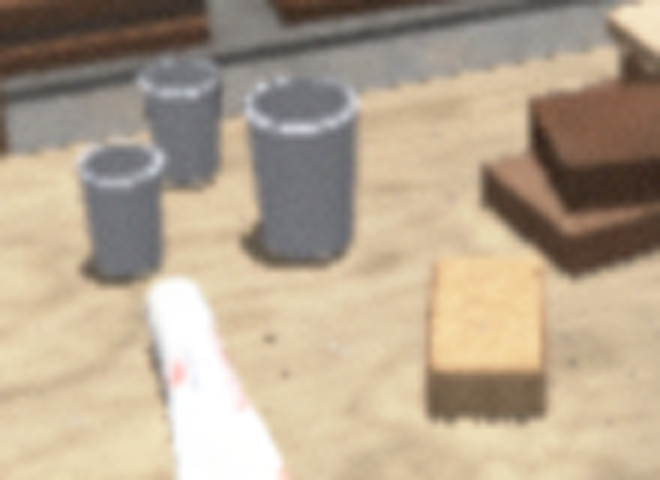

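The big cup has a 62.3 mm rim at z=85, so it is the right one, at (363,321). The block is at (410,167) with its long axis at 68°. The board centre is (551,-251), aligned with the world axes. Start by moving over the block.

Emit:
send_rows --steps '[{"dp": [320,368,0],"roll": 1.571,"jaw": 100},{"dp": [320,368,0],"roll": 1.571,"jaw": 100},{"dp": [320,368,0],"roll": 1.571,"jaw": 100},{"dp": [320,368,0],"roll": 1.571,"jaw": 100},{"dp": [320,368,0],"roll": 1.571,"jaw": 100}]' --newtons 40

```text
time_s: 0.88
tcp_pos: [0.3526, 0.3309, 0.2407]
eef_rot: [-180.0, 0.0, -75.6]
contact_force: [1.2, 0.8, 0.2]
gripper_width: 0.0878
gripper_force: 0.0
```

```bash
cat > go.py <<'E'
import sys; from h import *
s=r.get_state(); y=np.radians(s["eef_rot"][2]); p=np.array(s["tcp_pos"])*1e3
t=np.array([float(a) for a in sys.argv[1:4]]); d=t-p; ty=float(sys.argv[4])
print("t",s["time_s"],"p",p.round(1),"rot",np.round(s["eef_rot"],1),"w",round(s["gripper_width"]*1e3,1),"F",round(s["gripper_force"],1),np.round(s["contact_force"],1),"j",np.round(s["joints"]))
ro=-np.radians(ty-np.degrees(y)); ro=(ro+np.pi)%(2*np.pi)-np.pi
print("dp",np.round([np.cos(y)*d[0]+np.sin(y)*d[1],np.sin(y)*d[0]-np.cos(y)*d[1],-d[2]]),"roll",ro.round(3))
E
python3 go.py 410 167 120 -111.6
```

```text
t 0.875 p [352.6 330.9 240.7] rot [-180.     0.   -75.6] w 87.8 F 0.0 [1.2 0.8 0.2] j [ 67.   2. -23.   0. -65. -52.]
dp [173. -15. 121.] roll 0.628
```

Emit:
send_rows --steps '[{"dp": [173,-15,121],"roll": 0.628},{"dp": [173,-15,121],"roll": 0.628},{"dp": [173,-15,121],"roll": 0.628},{"dp": [173,-15,121],"roll": 0.628},{"dp": [173,-15,121],"roll": 0.628}]'

```text
invalid input
```

```bash
python3 go.py 410 167 28 -111.6; python3 - <<'E'
from h import *
c=r.capture("side"); print(proj(c,[.41,.167,.032]),proj(c,[.363,.321,0.085])); cv2.imwrite("pics/s2.png",cv2.resize(c["image"][120:280,150:330],None,fx=4,fy=4))
E
```

```text
t 0.875 p [352.6 330.9 240.7] rot [-180.     0.   -75.6] w 87.8 F 0.0 [1.2 0.8 0.2] j [ 67.   2. -23.   0. -65. -52.]
dp [173. -15. 213.] roll 0.628
[[239.8368835  196.08968456]] [[209.18047688 161.44558752]]
```

View pics/s2.png

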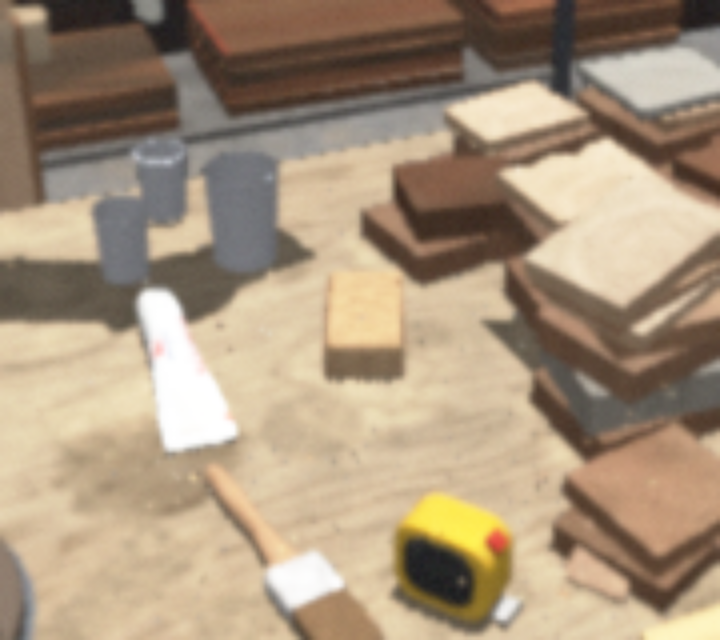

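The view shows the block top centred near crop (365,308), against a prediction of (359,304), so the estimate holds. The move was refused because the rows had no jaw value, so I'll resend it.

Emit:
send_rows --steps '[{"dp": [173,-15,121],"roll": 0.628,"jaw": 100},{"dp": [173,-15,121],"roll": 0.628,"jaw": 100},{"dp": [173,-15,121],"roll": 0.628,"jaw": 100},{"dp": [173,-15,121],"roll": 0.628,"jaw": 100},{"dp": [173,-15,121],"roll": 0.628,"jaw": 100}]'

```text
time_s: 1.55
tcp_pos: [0.4104, 0.1676, 0.1186]
eef_rot: [179.9, -0.1, -111.4]
contact_force: [0.3, -0.5, 1.2]
gripper_width: 0.0873
gripper_force: 0.0
```

```bash
python3 go.py 410 167 29 -111.6; python3 - <<'E'
from h import *
c=r.capture("top"); cv2.imwrite("pics/t2.png",cv2.resize(c["image"][150:260,160:280],None,fx=5,fy=5))
E
```

```text
t 1.55 p [410.4 167.6 118.6] rot [ 1.799e+02 -1.000e-01 -1.114e+02] w 87.3 F 0.0 [ 0.3 -0.5  1.2] j [ 48.   6. -37.  -0. -47. -69.]
dp [ 1.  0. 90.] roll 0.003
```

View pics/t2.png

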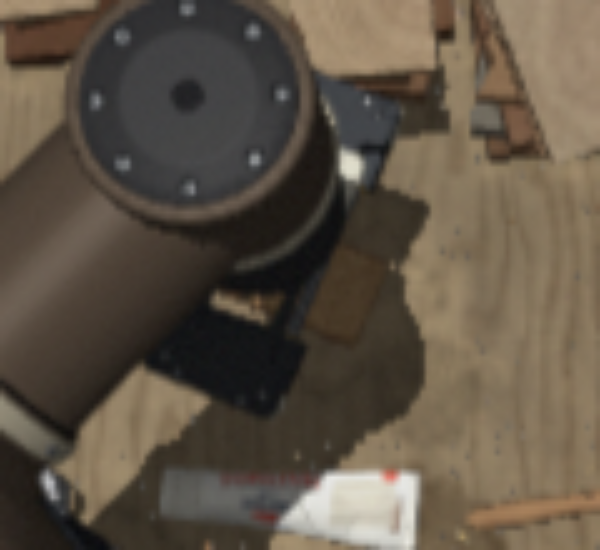

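The gripper is over the block and square to it, with the block end showing at (345,300). Lower to TCP z≈29 so the fingertips sit 15 mm above the block's underside, then grip.

Emit:
send_rows --steps '[{"dp": [0,0,45],"roll": 0,"jaw": 100},{"dp": [0,0,90],"roll": 0,"jaw": 100},{"dp": [0,0,90],"roll": 0,"jaw": 50},{"dp": [0,0,90],"roll": 0,"jaw": 50},{"dp": [0,0,90],"roll": 0,"jaw": 50}]' --newtons 50

```text
time_s: 2.22
tcp_pos: [0.4117, 0.1708, 0.0314]
eef_rot: [-179.9, 0.2, -111.2]
contact_force: [0.4, 0.6, 1.9]
gripper_width: 0.0628
gripper_force: 0.3
```

Emit:
send_rows --steps '[{"dp": [0,0,0],"roll": 0,"jaw": 30},{"dp": [0,0,0],"roll": 0,"jaw": 30},{"dp": [0,0,0],"roll": 0,"jaw": 30},{"dp": [0,0,0],"roll": 0,"jaw": 30}]'

```text
time_s: 2.72
tcp_pos: [0.4117, 0.1707, 0.0314]
eef_rot: [-179.9, 0.2, -111.2]
contact_force: [-3.2, 1.7, 8.4]
gripper_width: 0.0607
gripper_force: 50.0
```

Emit:
send_rows --steps '[{"dp": [0,0,-62],"roll": 0,"jaw": 30},{"dp": [0,0,-124],"roll": 0,"jaw": 30},{"dp": [0,0,-186],"roll": 0,"jaw": 30},{"dp": [0,0,-248],"roll": 0,"jaw": 30},{"dp": [0,0,-275],"roll": 0,"jaw": 30}]'

```text
time_s: 3.35
tcp_pos: [0.4113, 0.1696, 0.3097]
eef_rot: [-179.8, 0.4, -111.3]
contact_force: [0.4, -0.4, -1.9]
gripper_width: 0.0609
gripper_force: 50.0
```

```bash
python3 go.py 660 -251 306 -90
```

```text
t 3.35 p [411.3 169.6 309.7] rot [-179.8    0.4 -111.3] w 60.9 F 50.0 [ 0.4 -0.4 -1.9] j [ 48.  -5. -20.   0. -74. -69.]
dp [ 302. -384.    4.] roll -0.371
```

Emit:
send_rows --steps '[{"dp": [302,-384,0],"roll": -0.371,"jaw": 30},{"dp": [302,-384,0],"roll": -0.371,"jaw": 30},{"dp": [302,-384,0],"roll": -0.371,"jaw": 30},{"dp": [302,-384,0],"roll": -0.371,"jaw": 30},{"dp": [302,-384,0],"roll": -0.371,"jaw": 30}]'

```text
time_s: 3.98
tcp_pos: [0.5587, -0.0817, 0.306]
eef_rot: [-179.9, 0.0, -90.0]
contact_force: [1.0, 1.5, -0.5]
gripper_width: 0.0608
gripper_force: 50.0
```

```bash
python3 go.py 660 -251 306 -90
```

```text
t 3.975 p [558.7 -81.7 306. ] rot [-179.9    0.   -90. ] w 60.8 F 50.0 [ 1.   1.5 -0.5] j [ 12.   8.  -8.  -0. -74. -12.]
dp [ 169. -101.   -0.] roll -0.0
```

Emit:
send_rows --steps '[{"dp": [169,-101,0],"roll": 0,"jaw": 30},{"dp": [169,-101,0],"roll": 0,"jaw": 30},{"dp": [169,-101,0],"roll": 0,"jaw": 30},{"dp": [169,-101,0],"roll": 0,"jaw": 30},{"dp": [169,-101,0],"roll": 0,"jaw": 30}]'

```text
time_s: 4.6
tcp_pos: [0.6588, -0.2493, 0.3045]
eef_rot: [180.0, 0.0, -90.1]
contact_force: [-0.1, 0.2, -0.8]
gripper_width: 0.0611
gripper_force: 50.0
```

```bash
python3 go.py 660 -251 80 -90
```

```text
t 4.6 p [ 658.8 -249.3  304.5] rot [180.    0.  -90.1] w 61.1 F 50.0 [-0.1  0.2 -0.8] j [ -5.  22.  11.  -0. -79.   5.]
dp [  2.  -1. 225.] roll -0.002
```

Emit:
send_rows --steps '[{"dp": [1,-1,62],"roll": 0,"jaw": 30},{"dp": [1,-1,124],"roll": 0,"jaw": 30},{"dp": [1,-1,186],"roll": 0,"jaw": 30},{"dp": [1,-1,235],"roll": 0,"jaw": 30},{"dp": [1,-1,240],"roll": 0,"jaw": 30}]'

```text
time_s: 5.22
tcp_pos: [0.6576, -0.2477, 0.0621]
eef_rot: [179.7, 0.1, -90.0]
contact_force: [0.7, 1.2, 0.2]
gripper_width: 0.0607
gripper_force: 50.0
```

Emit:
send_rows --steps '[{"dp": [0,0,5],"roll": 0,"jaw": 30},{"dp": [0,0,10],"roll": 0,"jaw": 30},{"dp": [0,0,12],"roll": 0,"jaw": 30},{"dp": [0,0,12],"roll": 0,"jaw": 30}]'

```text
time_s: 5.72
tcp_pos: [0.6605, -0.2498, 0.0534]
eef_rot: [-179.9, -0.0, -90.0]
contact_force: [-0.4, -0.0, -0.2]
gripper_width: 0.0614
gripper_force: 50.0
```

```bash
python3 go.py 440 -251 51 -90;  python3 - <<'E'
from h import *
c=r.capture("side"); cv2.imwrite("pics/s3.png",cv2.resize(c["image"][200:320,280:430],None,fx=5,fy=5))
E
```

```text
t 5.725 p [ 660.5 -249.8   53.4] rot [-179.9   -0.   -90. ] w 61.4 F 50.0 [-0.4 -0.  -0.2] j [ -5.  32.  -7.   0. -51.   5.]
dp [  1. 221.   2.] roll -0.001
```

View pics/s3.png

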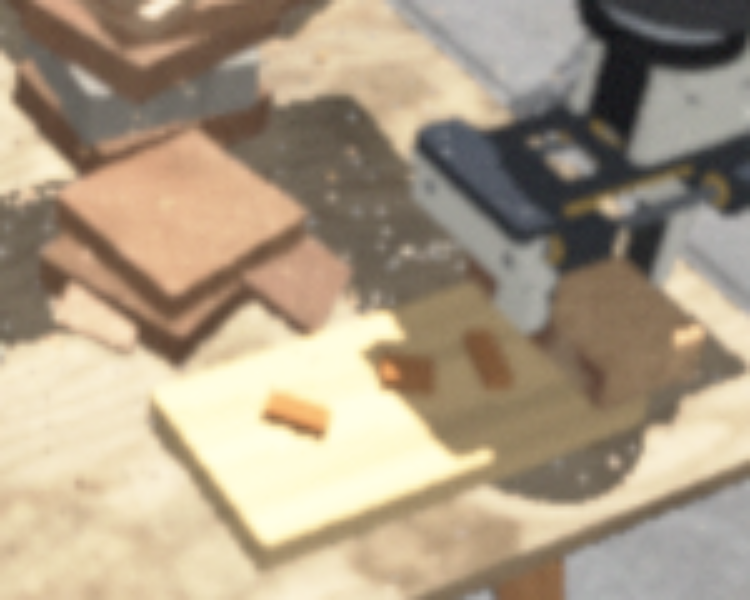

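The block is just over the board's far end, behind all three chips at crop (487,358), (405,370) and (295,412), with the fingertips above chip height. Lower 2.5 mm and sweep toward -x.

Emit:
send_rows --steps '[{"dp": [0,0,2.5],"roll": 0,"jaw": 30},{"dp": [0,0,2.5],"roll": 0,"jaw": 30},{"dp": [0,15,2.5],"roll": 0,"jaw": 30},{"dp": [0,35,2.5],"roll": 0,"jaw": 30},{"dp": [0,60,2.5],"roll": 0,"jaw": 30}]'

```text
time_s: 6.4
tcp_pos: [0.599, -0.2497, 0.05]
eef_rot: [180.0, 0.0, -90.0]
contact_force: [0.1, -0.5, -0.7]
gripper_width: 0.061
gripper_force: 50.0
```

Emit:
send_rows --steps '[{"dp": [0,25,0],"roll": 0,"jaw": 30},{"dp": [0,50,0],"roll": 0,"jaw": 30},{"dp": [0,75,0],"roll": 0,"jaw": 30},{"dp": [0,95,0],"roll": 0,"jaw": 30},{"dp": [0,110,0],"roll": 0,"jaw": 30}]'

```text
time_s: 7.02
tcp_pos: [0.4887, -0.2496, 0.0503]
eef_rot: [-180.0, 0.0, -90.0]
contact_force: [1.7, -0.1, -1.4]
gripper_width: 0.0606
gripper_force: 50.0
```

```bash
python3 go.py 436 -251 51 -90
```

```text
t 7.025 p [ 488.7 -249.6   50.3] rot [-180.    0.  -90.] w 60.6 F 50.0 [ 1.7 -0.1 -1.4] j [ -7.  20. -28.  -0. -41.   7.]
dp [ 1. 53. -1.] roll -0.001
```

Emit:
send_rows --steps '[{"dp": [0,15,0],"roll": 0,"jaw": 30},{"dp": [0,30,0],"roll": 0,"jaw": 30},{"dp": [0,42,0],"roll": 0,"jaw": 30},{"dp": [0,52,0],"roll": 0,"jaw": 30},{"dp": [0,52,0],"roll": 0,"jaw": 30}]'

```text
time_s: 7.65
tcp_pos: [0.4376, -0.2496, 0.0502]
eef_rot: [180.0, 0.0, -90.0]
contact_force: [-0.4, -0.2, -1.1]
gripper_width: 0.0609
gripper_force: 50.0
```

Emit:
send_rows --steps '[{"dp": [0,0,-62],"roll": 0,"jaw": 30},{"dp": [0,0,-124],"roll": 0,"jaw": 30},{"dp": [0,0,-186],"roll": 0,"jaw": 30},{"dp": [0,0,-248],"roll": 0,"jaw": 30},{"dp": [0,0,-265],"roll": 0,"jaw": 30}]'

```text
time_s: 8.28
tcp_pos: [0.44, -0.2502, 0.32]
eef_rot: [-179.6, -0.1, -90.0]
contact_force: [0.9, 0.6, -2.1]
gripper_width: 0.0613
gripper_force: 50.0
```

```bash
python3 go.py 420 110 306 -111.6;  python3 - <<'E'
from h import *
c=r.capture("side"); cv2.imwrite("pics/s4.png",cv2.resize(c["image"][200:350,230:430],None,fx=4,fy=4))
E
```

```text
t 8.275 p [ 440.  -250.2  320. ] rot [-1.796e+02 -1.000e-01 -9.000e+01] w 61.3 F 50.0 [ 0.9  0.6 -2.1] j [ -7.   2. -13.   0. -75.   7.]
dp [-360.   20.   14.] roll 0.377
```

View pics/s4.png

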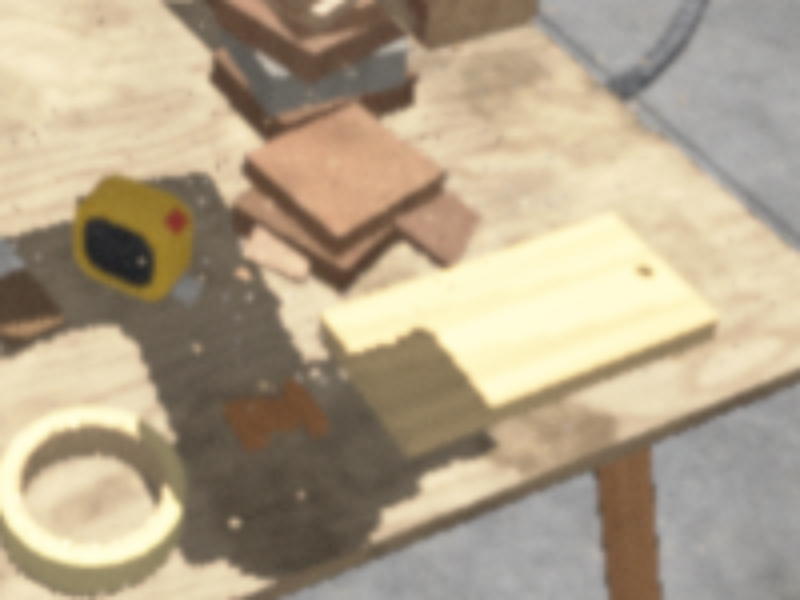

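All three chips lie on the bench in front of the board, near crop (275,412), and the board is clean. Now carry the block back to the left.

Emit:
send_rows --steps '[{"dp": [-385,35,10],"roll": 0.377,"jaw": 30},{"dp": [-385,35,10],"roll": 0.377,"jaw": 30},{"dp": [-385,35,10],"roll": 0.377,"jaw": 30},{"dp": [-385,35,10],"roll": 0.377,"jaw": 30},{"dp": [-385,35,10],"roll": 0.377,"jaw": 30}]'

```text
time_s: 8.95
tcp_pos: [0.4117, 0.0431, 0.307]
eef_rot: [180.0, -0.0, -111.6]
contact_force: [1.7, -0.5, -0.5]
gripper_width: 0.0613
gripper_force: 50.0
```

```bash
python3 go.py 405 135 306 -111.6
```

```text
t 8.95 p [411.7  43.1 307. ] rot [ 180.    -0.  -111.6] w 61.3 F 50.0 [ 1.7 -0.5 -0.5] j [ 34.  -8. -23.  -0. -74. -55.]
dp [-83.  40.   1.] roll -0.001
```

Emit:
send_rows --steps '[{"dp": [-83,40,30],"roll": 0,"jaw": 30},{"dp": [-83,40,90],"roll": 0,"jaw": 30},{"dp": [-83,40,150],"roll": 0,"jaw": 30},{"dp": [-83,40,210],"roll": 0,"jaw": 30},{"dp": [-83,40,250],"roll": 0,"jaw": 30}]'

```text
time_s: 9.57
tcp_pos: [0.4047, 0.1326, 0.055]
eef_rot: [179.9, -0.1, -111.6]
contact_force: [0.5, 0.4, -0.9]
gripper_width: 0.0609
gripper_force: 50.0
```

```bash
python3 go.py 405 135 33 -111.6
```

```text
t 9.575 p [404.7 132.6  55. ] rot [ 1.799e+02 -1.000e-01 -1.116e+02] w 60.9 F 50.0 [ 0.5  0.4 -0.9] j [ 45.  10. -43.  -0. -37. -66.]
dp [-2.  1. 22.] roll 0.0
```

Emit:
send_rows --steps '[{"dp": [-2,1,15],"roll": 0,"jaw": 30},{"dp": [-2,1,22],"roll": 0,"jaw": 30},{"dp": [-2,1,24],"roll": 0,"jaw": 30},{"dp": [-2,1,24],"roll": 0,"jaw": 30}]'

```text
time_s: 10.07
tcp_pos: [0.4059, 0.1357, 0.0342]
eef_rot: [-180.0, 0.1, -111.6]
contact_force: [0.2, -0.4, -1.1]
gripper_width: 0.0609
gripper_force: 50.0
```

Emit:
send_rows --steps '[{"dp": [0,0,0],"roll": 0,"jaw": 100},{"dp": [0,0,0],"roll": 0,"jaw": 100},{"dp": [0,0,0],"roll": 0,"jaw": 100},{"dp": [0,0,-62],"roll": 0,"jaw": 100},{"dp": [0,0,-124],"roll": 0,"jaw": 100}]'

```text
time_s: 10.7
tcp_pos: [0.4051, 0.1349, 0.1588]
eef_rot: [180.0, -0.1, -111.6]
contact_force: [2.0, 1.6, -0.0]
gripper_width: 0.0876
gripper_force: 0.0
```

```bash
python3 go.py 363 321 155 -90
```

```text
t 10.7 p [405.1 134.9 158.8] rot [ 1.800e+02 -1.000e-01 -1.116e+02] w 87.6 F 0.0 [ 2.   1.6 -0. ] j [ 45.   1. -36.   0. -53. -67.]
dp [-158.  108.    4.] roll -0.377
```

Emit:
send_rows --steps '[{"dp": [-158,108,0],"roll": -0.377,"jaw": 100},{"dp": [-158,108,0],"roll": -0.377,"jaw": 100},{"dp": [-158,108,0],"roll": -0.377,"jaw": 100},{"dp": [-158,108,0],"roll": -0.377,"jaw": 100},{"dp": [-158,108,0],"roll": -0.377,"jaw": 100}]'

```text
time_s: 11.32
tcp_pos: [0.3629, 0.322, 0.1573]
eef_rot: [180.0, -0.0, -90.0]
contact_force: [-0.0, -0.2, -0.4]
gripper_width: 0.0875
gripper_force: 0.0
```

```bash
python3 go.py 363 321 66 -90;  python3 - <<'E'
from h import *
c=r.capture("side"); cv2.imwrite("pics/s5.png",cv2.resize(c["image"][100:250,150:310],None,fx=4,fy=4)); print((proj(c,[[.363,.321,.085],[.363,.321,.155],[.405,.135,.032]])-[150,100])*4)
E
```

```text
t 11.325 p [362.9 322.  157.3] rot [180.  -0. -90.] w 87.5 F 0.0 [-0.  -0.2 -0.4] j [ 65.   7. -29.  -0. -54. -65.]
dp [ 1. -0. 91.] roll 0.001
[[236.72190752 245.78235007]
 [232.09175371 168.17420299]
 [368.63333261 407.65719722]]
```

View pics/s5.png

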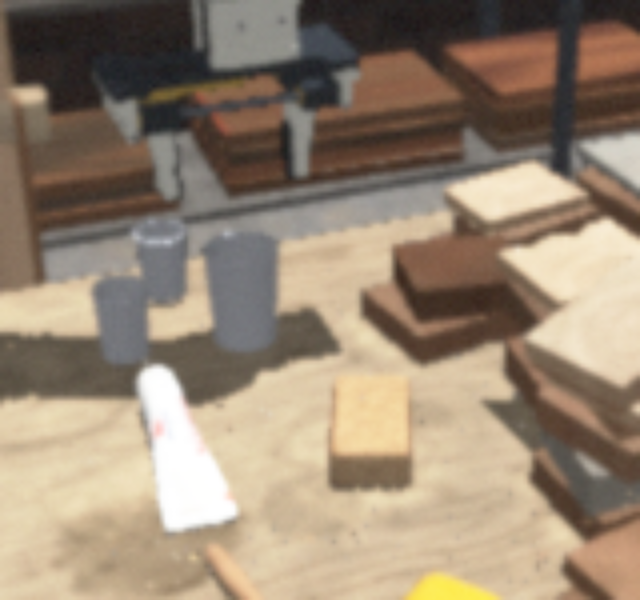

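Top of the cup is at crop (241,243), against a predicted (237,246), and the block lies flat at (370,430). Lower over the cup and grip lightly near the mouth.

Emit:
send_rows --steps '[{"dp": [0,0,45],"roll": 0,"jaw": 100},{"dp": [0,0,90],"roll": 0,"jaw": 100},{"dp": [0,0,90],"roll": 0,"jaw": 60},{"dp": [0,0,90],"roll": 0,"jaw": 60},{"dp": [0,0,90],"roll": 0,"jaw": 60}]' --newtons 5

```text
time_s: 12.0
tcp_pos: [0.3642, 0.3229, 0.0695]
eef_rot: [-179.9, 0.2, -90.0]
contact_force: [0.9, -0.3, 0.6]
gripper_width: 0.0631
gripper_force: 0.3
```

Emit:
send_rows --steps '[{"dp": [0,0,0],"roll": 0,"jaw": 50},{"dp": [0,0,0],"roll": 0,"jaw": 50},{"dp": [0,0,0],"roll": 0,"jaw": 50}]'

```text
time_s: 12.38
tcp_pos: [0.3644, 0.3233, 0.0692]
eef_rot: [-179.9, 0.2, -90.0]
contact_force: [2.2, -0.6, 6.7]
gripper_width: 0.0609
gripper_force: 5.0
```

Emit:
send_rows --steps '[{"dp": [0,0,1.5],"roll": 0,"jaw": 50},{"dp": [13,0,0],"roll": 0,"jaw": 50},{"dp": [26,0,-2],"roll": 0,"jaw": 50},{"dp": [40,0,-1],"roll": 0,"jaw": 50},{"dp": [53,0,3],"roll": 0,"jaw": 50}]'

```text
time_s: 13.0
tcp_pos: [0.3638, 0.2689, 0.0653]
eef_rot: [-179.9, 0.1, -90.0]
contact_force: [-0.2, 0.8, 7.4]
gripper_width: 0.0603
gripper_force: 5.0
```

```bash
python3 go.py 363 225 30 -90;  python3 - <<'E'
from h import *
c=r.capture("side"); cv2.imwrite("pics/s6.png",cv2.resize(c["image"][120:250,150:310],None,fx=4,fy=4))
for n in("tf",):
  P=[[.363,.321,0],[.363,.295,0]]
  print((proj(c,P)-[150,120])*4)
E
```

```text
t 13.0 p [363.8 268.9  65.3] rot [-1.799e+02  1.000e-01 -9.000e+01] w 60.3 F 5.0 [-0.2  0.8  7.4] j [ 62.  11. -40.   0. -39. -62.]
dp [44.  1. 35.] roll -0.0
[[242.02114397 253.91262276]
 [251.47933561 269.13483263]]
```

View pics/s6.png

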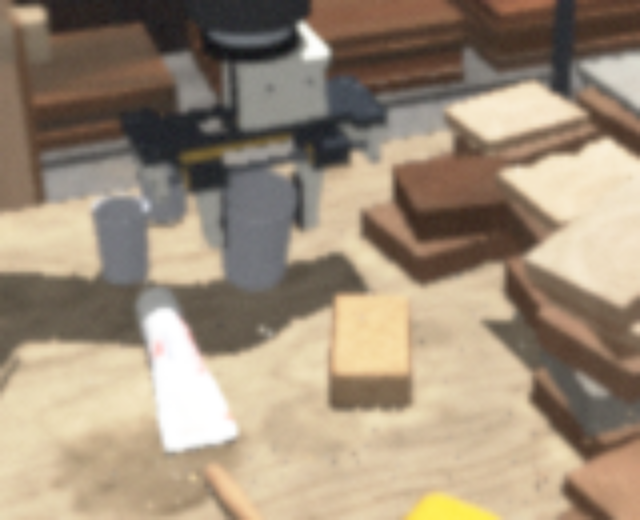

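The picture shows the cup at (257,230) still upright: it slid instead of tipping, because bench friction is too low. I'll use the board's +x end as a fixed stop: stand the cup behind it and tip it onto the board. First grip harder, lift and carry it over.

Emit:
send_rows --steps '[{"dp": [0,0,0],"roll": 0,"jaw": 50},{"dp": [0,0,0],"roll": 0,"jaw": 50},{"dp": [0,0,-30],"roll": 0,"jaw": 50},{"dp": [0,0,-90],"roll": 0,"jaw": 50},{"dp": [0,0,-150],"roll": 0,"jaw": 50}]' --newtons 20

```text
time_s: 13.68
tcp_pos: [0.3628, 0.2684, 0.2156]
eef_rot: [179.9, -0.1, -90.0]
contact_force: [1.4, 2.5, -1.0]
gripper_width: 0.0597
gripper_force: 20.0
```

Emit:
send_rows --steps '[{"dp": [0,0,-62],"roll": 0,"jaw": 50},{"dp": [0,0,-124],"roll": 0,"jaw": 50},{"dp": [0,0,-135],"roll": 0,"jaw": 50}]'

```text
time_s: 14.05
tcp_pos: [0.3642, 0.2701, 0.3535]
eef_rot: [-179.8, 0.3, -90.0]
contact_force: [-0.5, 0.2, -2.0]
gripper_width: 0.0597
gripper_force: 20.0
```

```bash
python3 go.py 703 -251 345 0; python3 - <<'E'
from h import *
# check cup hanging: grey blob in side view below the hand
c=r.capture("side"); s=r.get_state(); p=np.array(s["tcp_pos"]); print(proj(c,[p,p+[0,0,-.065],p+[0,0,.02]]).round())
u=proj(c,p)[0].astype(int); hsv=cv2.cvtColor(c["image"],cv2.COLOR_BGR2HSV)
for dy in range(-8,44,4): print(dy,hsv[u[1]+dy,u[0]],end=" ")
E
```

```text
t 14.05 p [364.2 270.1 353.5] rot [-179.8    0.3  -90. ] w 59.7 F 20.0 [-0.5  0.2 -2. ] j [ 62.  -5. -15.   0. -80. -62.]
dp [ 521. -339.    9.] roll -1.571
[[210.  85.]
 [211. 107.]
 [210.  78.]]
-8 [105  17 119] -4 [110  13 115] 0 [105  13 117] 4 [113   9 118] 8 [116  15 118] 12 [111  15 119] 16 [109  17 122] 20 [110  13 115] 24 [ 0 19 41] 28 [ 4 62 33] 32 [10 78 59] 36 [ 12 113 144] 40 [ 11 121 139]
```

Emit:
send_rows --steps '[{"dp": [521,-339,0],"roll": -1.571,"jaw": 50},{"dp": [521,-339,0],"roll": -1.571,"jaw": 50},{"dp": [521,-339,0],"roll": -1.571,"jaw": 50},{"dp": [521,-339,0],"roll": -1.571,"jaw": 50},{"dp": [521,-339,0],"roll": -1.571,"jaw": 50}]'

```text
time_s: 14.72
tcp_pos: [0.5076, 0.0499, 0.3475]
eef_rot: [179.8, 0.1, -44.7]
contact_force: [1.3, 1.0, -1.2]
gripper_width: 0.0597
gripper_force: 20.0
```

```bash
python3 go.py 703 -251 345 0
```

```text
t 14.725 p [507.6  49.9 347.5] rot [ 1.798e+02  1.000e-01 -4.470e+01] w 59.7 F 20.0 [ 1.3  1.  -1.2] j [ 28.   2.  -9.  -0. -79.  18.]
dp [351.  76.   2.] roll -0.781
```

Emit:
send_rows --steps '[{"dp": [351,76,0],"roll": -0.781,"jaw": 50},{"dp": [351,76,0],"roll": -0.781,"jaw": 50},{"dp": [351,76,0],"roll": -0.781,"jaw": 50},{"dp": [351,76,0],"roll": -0.781,"jaw": 50},{"dp": [351,76,0],"roll": -0.781,"jaw": 50}]'

```text
time_s: 15.35
tcp_pos: [0.6668, -0.1961, 0.3468]
eef_rot: [-179.9, 0.2, -0.0]
contact_force: [1.7, 1.5, -0.8]
gripper_width: 0.0594
gripper_force: 20.0
```

```bash
python3 go.py 703 -251 345 0
```

```text
t 15.35 p [ 666.8 -196.1  346.8] rot [-179.9    0.2   -0. ] w 59.4 F 20.0 [ 1.7  1.5 -0.8] j [ -0.  20.  14.  -0. -84.  90.]
dp [36. 55.  2.] roll -0.0
```

Emit:
send_rows --steps '[{"dp": [36,55,10],"roll": 0,"jaw": 50},{"dp": [36,55,70],"roll": 0,"jaw": 50},{"dp": [36,55,130],"roll": 0,"jaw": 50},{"dp": [36,55,190],"roll": 0,"jaw": 50},{"dp": [36,55,245],"roll": 0,"jaw": 50}]'

```text
time_s: 15.98
tcp_pos: [0.6999, -0.2495, 0.0996]
eef_rot: [-179.9, 0.3, -0.3]
contact_force: [0.7, -0.6, -0.8]
gripper_width: 0.0595
gripper_force: 20.0
```

```bash
python3 go.py 700 -251 69 0
```

```text
t 15.975 p [ 699.9 -249.5   99.6] rot [-179.9    0.3   -0.3] w 59.5 F 20.0 [ 0.7 -0.6 -0.8] j [ -5.  33.   1.  -0. -59.  94.]
dp [ 0.  1. 31.] roll -0.006
```

Emit:
send_rows --steps '[{"dp": [0,1,20],"roll": 0,"jaw": 50},{"dp": [0,1,32],"roll": 0,"jaw": 50},{"dp": [0,1,32],"roll": 0,"jaw": 50}]' --newtons 20

```text
time_s: 16.35
tcp_pos: [0.703, -0.251, 0.074]
eef_rot: [180.0, -0.1, -0.3]
contact_force: [-0.1, 0.4, -0.2]
gripper_width: 0.0598
gripper_force: 20.0
```

Emit:
send_rows --steps '[{"dp": [0,0,0],"roll": 0,"jaw": 50},{"dp": [-8,0,0],"roll": 0,"jaw": 50},{"dp": [-20,0,-1.5],"roll": 0,"jaw": 50},{"dp": [-32,0,-4],"roll": 0,"jaw": 50},{"dp": [-42,0,-4],"roll": 0,"jaw": 50}]' --newtons 5

```text
time_s: 16.98
tcp_pos: [0.66, -0.251, 0.0787]
eef_rot: [180.0, -0.2, -0.3]
contact_force: [1.8, 0.5, 6.7]
gripper_width: 0.0601
gripper_force: 5.0
```

```bash
python3 go.py 660 -251 69 0; cat > bl.py <<'E'
from h import *
import sys
# grey blob (steel) near the hand in both views: print pixel bounds and PCA
s=r.get_state(); p=np.array(s["tcp_pos"])
for n in("side","top"):
    c=r.capture(n); u=proj(c,p)[0].astype(int); cv2.imwrite(f"pics/{n}_{int(s['time_s']*100)}.png",c["image"])
    x0,y0=np.maximum(u-40,0); m=mask(c["image"],(90,3,50),(130,40,170),(x0,y0,u[0]+40,u[1]+40))
    k=m[y0:u[1]+40,x0:u[0]+40][::2,::2]
    print(n,"tcp px",u,"from",x0,y0); 
    print("\n".join("".join("#" if v else "." for v in row) for row in k))
E
python3 bl.py
```

```text
t 16.975 p [ 660.  -251.    78.7] rot [180.   -0.2  -0.3] w 60.1 F 5.0 [1.8 0.5 6.7] j [ -5.  30.  -6.   0. -53.  95.]
dp [-0. -0. 10.] roll -0.005
side tcp px [399 247] from 359 207
............#.......#...................
..............#.........................
........##.....#........................
.........#......#.......................
..........#......#......................
..........................#.............
..............................#.#.......
................#....#.......##.##......
...............#........######...##.....
................##.....#.#..#......##...
.................##.....#..........#.#..
..................##.....#.##.##......#.
.................#####....######.....#.#
................###########..#.#.#...#..
...............############.....#####.##
...............########......#.#........
...............########..##..#...#.#....
...............########....####..###....
...............#########..##....#.####..
...............###########......########
................##########...#...#####..
................#########.#.......#.....
...............
[... 1695 characters left out ...]
...
...................#...#................
....................#.#.................
........................................
........................................
........................................
........................................
........................................
........................................
.....##.................................
.......##.#.............................
.......##...............................
.......##...............................
........................................
..................#.....................
.................###....................
..................#.....................
........................................
```

```bash
python3 - <<'E'
from h import *
c=r.capture("side")
def pts(foot,ax):
    ax=np.array(ax,float)/np.linalg.norm(ax); f=np.array(foot); e=np.array([0,1.,0]); g=np.cross(ax,e); a=np.linspace(0,6.28,24)[:,None]
    q=proj(c,f+.0265*(np.cos(a)*e+np.sin(a)*g)); return q
h=np.array([.660,-.251,.0837])
for th in(0,20,40,55):
    t=np.radians(th); ax=np.array([-np.sin(t),0,np.cos(t)]); f=h-.07*ax
    q=pts(f,ax); print(th,f.round(3),"foot px",q.min(0).round(),q.max(0).round())
m=mask(c["image"],(90,3,50),(130,40,170),(380,225,440,290))
for y in range(240,274,3): x=np.where(m[y])[0]; print(y,x[(x>380)][:1],[int(v) for v in x if v<415][-1:],end=" ")
E
```

```text
0 [ 0.66  -0.251  0.014] foot px [383. 260.] [405. 275.]
20 [ 0.684 -0.251  0.018] foot px [390. 255.] [413. 272.]
40 [ 0.705 -0.251  0.03 ] foot px [398. 247.] [420. 267.]
55 [ 0.717 -0.251  0.044] foot px [404. 242.] [424. 262.]
240 [389] [409] 243 [388] [414] 246 [389] [412] 249 [389] [411] 252 [390] [406] 255 [389] [405] 258 [389] [404] 261 [388] [404] 264 [389] [406] 267 [391] [406] 270 [397] [403] 273 [] []
```

Emit:
send_rows --steps '[{"dp": [0,0,-6],"roll": 0,"jaw": 50},{"dp": [15,0,-8],"roll": 0,"jaw": 50},{"dp": [35,0,-8],"roll": 0,"jaw": 50},{"dp": [42,0,0],"roll": 0,"jaw": 50},{"dp": [42,0,7],"roll": 0,"jaw": 50}]' --newtons 6

```text
time_s: 17.75
tcp_pos: [0.701, -0.2507, 0.0683]
eef_rot: [-180.0, 0.1, -0.3]
contact_force: [-0.7, -0.1, -1.4]
gripper_width: 0.0602
gripper_force: 6.0
```

Emit:
send_rows --steps '[{"dp": [0,0,4],"roll": 0,"jaw": 50},{"dp": [0,0,7],"roll": 0,"jaw": 50},{"dp": [0,0,9],"roll": 0,"jaw": 50},{"dp": [0,0,9],"roll": 0,"jaw": 50}]'

```text
time_s: 18.25
tcp_pos: [0.702, -0.251, 0.061]
eef_rot: [180.0, -0.0, -0.3]
contact_force: [0.3, 0.1, -1.9]
gripper_width: 0.06
gripper_force: 6.0
```

```bash
python3 go.py 660 -251 69 0; python3 - <<'E'
from h import *
c=r.capture("side")
print(proj(c,[[.7,-.251,0],[.6735,-.251,0],[.7,-.2775,0],[.7,-.2245,0]]).round())
m=mask(c["image"],(90,3,50),(130,40,170),(380,225,450,290))
for y in range(225,285,3): x=np.where(m[y])[0]; print(y,x[:1],x[-1:],end=" ")
E
```

```text
t 18.25 p [ 702. -251.   61.] rot [180.   -0.   -0.3] w 60.0 F 6.0 [ 0.3  0.1 -1.9] j [ -5.  35.  -1.   0. -55.  94.]
dp [-42.   0.  -8.] roll -0.005
[[405. 266.]
 [397. 269.]
 [412. 273.]
 [398. 260.]]
225 [401] [440] 228 [404] [444] 231 [405] [449] 234 [402] [449] 237 [401] [443] 240 [400] [449] 243 [400] [447] 246 [401] [449] 249 [401] [441] 252 [400] [418] 255 [400] [418] 258 [400] [416] 261 [400] [415] 264 [400] [418] 267 [401] [417] 270 [406] [415] 273 [] [] 276 [] [] 279 [] [] 282 [] []
```

Emit:
send_rows --steps '[{"dp": [0,0,2],"roll": 0,"jaw": 50},{"dp": [0,0,4],"roll": 0,"jaw": 50},{"dp": [0,0,4],"roll": 0,"jaw": 50}]'

```text
time_s: 18.68
tcp_pos: [0.7043, -0.2514, 0.0593]
eef_rot: [179.9, -0.3, -0.2]
contact_force: [1.2, -0.0, 6.5]
gripper_width: 0.0595
gripper_force: 6.0
```

Emit:
send_rows --steps '[{"dp": [-7,0,-1],"roll": 0,"jaw": 50},{"dp": [-14,0,-1],"roll": 0,"jaw": 50},{"dp": [-22,0,-4],"roll": 0,"jaw": 50},{"dp": [-31,0,-7],"roll": 0,"jaw": 50},{"dp": [-40,0,-8],"roll": 0,"jaw": 50}]' --newtons 5

```text
time_s: 19.3
tcp_pos: [0.6614, -0.2507, 0.0649]
eef_rot: [-180.0, -0.0, -0.3]
contact_force: [0.9, -0.0, -2.1]
gripper_width: 0.0602
gripper_force: 5.0
```

```bash
python3 go.py 660 -251 69 0; cat > ft.py <<'E'
from h import *
c=r.capture("side"); p=np.array(r.get_state()["tcp_pos"])+[0,0,.005]
for th in(0,20,40,60,80):
    t=np.radians(th); ax=np.array([-np.sin(t),0,np.cos(t)]); f=p-.063*ax; e=np.array([0,1.,0]); g=np.cross(ax,e); a=np.linspace(0,6.28,24)[:,None]
    q=proj(c,f+.0265*(np.cos(a)*e+np.sin(a)*g)); print(th,q.min(0).round(),q.max(0).round())
m=mask(c["image"],(90,3,50),(130,40,170),(370,225,450,290))
for y in range(225,285,3): x=np.where(m[y])[0]; print(y,x[:1],x[-1:],end=" ")
E
python3 ft.py
```

```text
t 19.3 p [ 661.4 -250.7   64.9] rot [-180.    -0.    -0.3] w 60.2 F 5.0 [ 0.9 -0.  -2.1] j [ -5.  31.  -6.  -0. -52.  95.]
dp [-1.  0. -4.] roll -0.005
0 [382. 261.] [404. 276.]
20 [389. 257.] [411. 274.]
40 [396. 250.] [417. 270.]
60 [403. 243.] [422. 264.]
80 [409. 236.] [426. 257.]
225 [390] [422] 228 [388] [428] 231 [391] [432] 234 [393] [436] 237 [390] [446] 240 [389] [449] 243 [388] [449] 246 [388] [447] 249 [391] [438] 252 [393] [429] 255 [393] [405] 258 [395] [405] 261 [395] [404] 264 [396] [403] 267 [399] [404] 270 [404] [408] 273 [] [] 276 [] [] 279 [] [] 282 [] []
```

The cup is tilting as planned, about 25° now. Continue the arc.

Emit:
send_rows --steps '[{"dp": [-10,0,0],"roll": 0,"jaw": 50},{"dp": [-19,0,3],"roll": 0,"jaw": 50},{"dp": [-27,0,7],"roll": 0,"jaw": 50},{"dp": [-33,0,11],"roll": 0,"jaw": 50}]'

```text
time_s: 19.85
tcp_pos: [0.6284, -0.2506, 0.0536]
eef_rot: [180.0, 0.0, -0.3]
contact_force: [0.4, 0.6, 0.8]
gripper_width: 0.0601
gripper_force: 5.0
```

```bash
python3 go.py 616 -251 43 0; python3 ft.py
```

```text
t 19.85 p [ 628.4 -250.6   53.6] rot [180.    0.   -0.3] w 60.1 F 5.0 [0.4 0.6 0.8] j [ -5.  30. -11.   0. -49.  95.]
dp [-12.   0.  11.] roll -0.005
0 [371. 268.] [393. 284.]
20 [378. 264.] [400. 281.]
40 [385. 257.] [406. 277.]
60 [392. 250.] [411. 271.]
80 [397. 243.] [414. 264.]
225 [370] [370] 228 [370] [382] 231 [385] [406] 234 [375] [412] 237 [378] [417] 240 [380] [421] 243 [378] [430] 246 [377] [435] 249 [377] [438] 252 [377] [437] 255 [379] [432] 258 [381] [423] 261 [385] [414] 264 [] [] 267 [] [] 270 [] [] 273 [] [] 276 [] [] 279 [] [] 282 [] []
```

Emit:
send_rows --steps '[{"dp": [-5,0,5],"roll": 0,"jaw": 50},{"dp": [-8,0,10],"roll": 0,"jaw": 50},{"dp": [-8,0,12],"roll": 0,"jaw": 50}]'

```text
time_s: 20.27
tcp_pos: [0.6206, -0.2505, 0.0413]
eef_rot: [-180.0, 0.1, -0.3]
contact_force: [-0.5, 1.1, 1.1]
gripper_width: 0.0596
gripper_force: 5.0
```

```bash
python3 go.py 616 -251 43 0; python3 ft.py
```

```text
t 20.275 p [ 620.6 -250.5   41.3] rot [-1.8e+02  1.0e-01 -3.0e-01] w 59.6 F 5.0 [-0.5  1.1  1.1] j [ -5.  30. -13.  -0. -47.  95.]
dp [-5.  1. -2.] roll -0.005
0 [368. 272.] [390. 288.]
20 [375. 268.] [397. 285.]
40 [382. 261.] [403. 281.]
60 [389. 254.] [408. 275.]
80 [394. 247.] [411. 269.]
225 [370] [370] 228 [372] [373] 231 [376] [376] 234 [379] [379] 237 [400] [407] 240 [373] [411] 243 [375] [414] 246 [376] [418] 249 [375] [427] 252 [374] [431] 255 [374] [434] 258 [373] [432] 261 [378] [425] 264 [380] [415] 267 [386] [408] 270 [] [] 273 [] [] 276 [] [] 279 [] [] 282 [] []
```

Emit:
send_rows --steps '[{"dp": [0,0,0],"roll": 0,"jaw": 75},{"dp": [0,0,0],"roll": 0,"jaw": 85},{"dp": [0,0,0],"roll": 0,"jaw": 90},{"dp": [0,0,0],"roll": 0,"jaw": 90}]'

```text
time_s: 20.82
tcp_pos: [0.6211, -0.2505, 0.042]
eef_rot: [180.0, -0.0, -0.3]
contact_force: [-0.5, 0.4, 1.4]
gripper_width: 0.0784
gripper_force: 0.0
```

```bash
python3 go.py 669 -251 43 0; cat > tp.py <<'E'
from h import *
c=r.capture("side")
# lying-cup prediction: foot disc at x=xf, mouth disc 85 mm toward -x
a=np.linspace(0,6.28,40)[:,None]; g=lambda x,z,R:proj(c,np.array([x,-.251,z])+R*np.hstack([0*a,np.cos(a),np.sin(a)]))
for xf in(.673,.683,.693):
    f=g(xf,.045,.0265); m=g(xf-.085,.049,.031); print(xf,"foot",f.min(0).round(),f.max(0).round(),"mouth",m.min(0).round(),m.max(0).round())
m=mask(c["image"],(85,0,50),(135,45,175),(350,220,450,290))
for y in range(236,282,3): print(y,"".join("#" if v else "." for v in m[y,350:430]))
E
python3 tp.py
```

```text
t 20.825 p [ 621.1 -250.5   42. ] rot [180.   -0.   -0.3] w 78.4 F 0.0 [-0.5  0.4  1.4] j [ -5.  30. -13.   0. -47.  95.]
dp [48.  0. -1.] roll -0.005
0.673 foot [393. 246.] [408. 267.] mouth [365. 252.] [382. 277.]
0.683 foot [396. 245.] [411. 266.] mouth [368. 251.] [385. 276.]
0.693 foot [399. 244.] [415. 264.] mouth [372. 250.] [389. 275.]
236 ...................####.........#..................###.#############............
239 .....................###...........#.............##....#..#####.......#...#####.
242 ........................###...........#.....#..............#.#####.........#####
245 ..........................###..............##.................#.#####.....#####.
248 .............................................###.....####.........#############.
251 ................................................#.##########.....###############
254 ................................................#.#.######.####.################
257 ..........................................##..##########.#######################
260 ........................................##.#.#......###################.######..
263 ..........................................##.#....#..##.############............
266 .............................................#..........######..................
269 ...............................................#................................
272 ................................................................................
275 ................................................................................
278 ................................................................................
281 ................................................................................
```

Emit:
send_rows --steps '[{"dp": [15,0,-1],"roll": 0,"jaw": 92},{"dp": [30,0,-1],"roll": 0,"jaw": 92},{"dp": [42,0,-1],"roll": 0,"jaw": 92},{"dp": [47,0,-1],"roll": 0,"jaw": 92},{"dp": [47,0,-1],"roll": 0,"jaw": 92}]'

```text
time_s: 21.5
tcp_pos: [0.6682, -0.2506, 0.0425]
eef_rot: [-180.0, 0.0, -0.3]
contact_force: [-0.1, -0.7, 0.3]
gripper_width: 0.0806
gripper_force: 0.0
```

Emit:
send_rows --steps '[{"dp": [0,0,0],"roll": 0,"jaw": 45},{"dp": [0,0,0],"roll": 0,"jaw": 45},{"dp": [0,0,0],"roll": 0,"jaw": 45},{"dp": [0,0,0],"roll": 0,"jaw": 45}]' --newtons 5

```text
time_s: 22.0
tcp_pos: [0.668, -0.2508, 0.043]
eef_rot: [-180.0, -0.0, -0.3]
contact_force: [0.5, -0.1, 0.1]
gripper_width: 0.046
gripper_force: 0.0
```

```bash
python3 go.py 669 -251 43 0; python3 tp.py
```

```text
t 22.0 p [ 668.  -250.8   43. ] rot [-180.    -0.    -0.3] w 46.0 F 0.0 [ 0.5 -0.1  0.1] j [ -5.  33.  -6.  -0. -50.  95.]
dp [1. 0. 0.] roll -0.005
0.673 foot [393. 246.] [408. 267.] mouth [365. 252.] [382. 277.]
0.683 foot [396. 245.] [411. 266.] mouth [368. 251.] [385. 276.]
0.693 foot [399. 244.] [415. 264.] mouth [372. 250.] [389. 275.]
236 ........................................###...........##....######...........###
239 ...........................................####...........##########..........#.
242 ............................................####.....#.....##.####....##........
245 .............................................#.....######..........####.###.....
248 ....................................................#....####.#...#...###.######
251 ...................................................#......#..##..###############
254 .........................................#........####.#...#.......#############
257 ..................................................#########.....####..##########
260 .................................................######...........##.......#....
263 ................................................######...........##.............
266 .................................................####...........##..............
269 ...............................................................####.............
272 ................................................................................
275 ................................................................................
278 ................................................................................
281 ................................................................................
```

The jaws closed on nothing, so the cup is not where I expected. Open, rise and look with the mask.

Emit:
send_rows --steps '[{"dp": [0,0,0],"roll": 0,"jaw": 100},{"dp": [0,0,0],"roll": 0,"jaw": 100},{"dp": [0,0,-50],"roll": 0,"jaw": 100},{"dp": [0,0,-110],"roll": 0,"jaw": 100},{"dp": [-40,-130,-150],"roll": 0,"jaw": 100}]'

```text
time_s: 22.68
tcp_pos: [0.6532, -0.1958, 0.1747]
eef_rot: [179.9, -0.4, -0.5]
contact_force: [0.8, 1.4, -0.9]
gripper_width: 0.0852
gripper_force: 0.0
```

Emit:
send_rows --steps '[{"dp": [-100,-180,-50],"roll": 0,"jaw": 100},{"dp": [-100,-180,-50],"roll": 0,"jaw": 100},{"dp": [-100,-180,-50],"roll": 0,"jaw": 100},{"dp": [-100,-180,-50],"roll": 0,"jaw": 100}]'

```text
time_s: 23.18
tcp_pos: [0.5505, -0.0106, 0.2221]
eef_rot: [-179.9, -0.1, -0.2]
contact_force: [0.7, -0.4, 0.4]
gripper_width: 0.0877
gripper_force: 0.0
```

```bash
cat > look.py <<'E'
from h import *
s=r.get_state(); print(s["time_s"],s["tcp_pos"].round(3))
c=r.capture("top"); hsv=cv2.cvtColor(c["image"],cv2.COLOR_BGR2HSV)
# '#': grey (steel), 'o': dark/brown, '.' board/bench wood
for y in range(100,206,2):
    print(y,"".join("#" if p[1]<60 else ("c" if p[1]>150 else ("." if p[2]>140 else "-")) for p in hsv[y,318:376]))
E
python3 look.py
```

```text
23.175 [ 0.551 -0.011  0.222]
100 ##########################################################
102 ##########################################################
104 ##########################################################
106 ##########################################################
108 ---------.....---------##############-----------##########
110 -----.--......----.--##################...--..--##########
112 ..............---...-###################..--..---#########
114 ..............---..-####################..--..---#########
116 ..................-#####################..--...--#########
118 .................-######################------.--#########
120 .......----------######################..-----..-#########
122 ......-...-------####################--..-----...#########
124 .......-...------#################-------------..#########
126 -..........---..-################--------------..#########
128 -..-----------..--#############-----------...----#########
130 -...-..-------------#########------..-----....---#########
132 #.....---...---------------#--------------....---#########
[... 1568 characters left out ...]
-######
184 -------------..............................---------######
186 -------------..............................---------######
188 -------------...............................--..----######
190 -------------...............................-...--.-######
192 -.......-----...............................-...--..######
194 --......--.--.......................................######
196 -.......-..--...................................-...-#####
198 ...........----------------------------------...-...-#####
200 -.......-----..--.-.....---------------------...--.--#####
202 -........-..-..----.......--------------------..-..--#####
204 --...-..--.--..---..-......--------------------.-..--#####
```

```bash
python3 - <<'E'
from h import *
c=r.capture("top"); hsv=cv2.cvtColor(c["image"],cv2.COLOR_BGR2HSV)
for y in range(104,134): print(y,"".join("%3d"%(v//10) for v in hsv[y,332:364,2]))
def circ(xc,yc,z,R):
    a=np.linspace(0,6.28,40)[:,None]; q=proj(c,np.array([xc,yc,z])+R*np.hstack([np.cos(a),np.sin(a),0*a])); return q.min(0).round(1),q.max(0).round(1)
print(onz(c,[(347.5,118)],.085))
s=r.capture("side"); m=mask(s["image"],(85,0,40),(135,60,200),(350,190,450,290))
for y in range(210,280,2): print(y,"".join("#" if v else "." for v in m[y,370:450]))
E
```

```text
104   9  9  9  9  9  9  9  9  9  9  9  9  9  9  9  9  9  9  9  9  9  9  9  9  9  9  9  9  9 10 10  9
105   9  9  9  9  9  8  9  8  9  9  9  9  9  9  9  9  9  9  9  9  9  9  9  9  9  9  9  9  9 10  9  9
106   9  9  9  9  9  9  9  9  9  9  9  9 12 13 11 10 11 12 13 11  9  9  9  9  9  9  9  9  9  9  9  9
107  11 10 10 11 11 11 11 11 11 10 12 10 13 13 11  9 10 11 13 11 12 10  9  9 10 10 10 10 10 10 10  8
108  13 12 12 13 13 13 12 12 12 13 13 10  7  6  6  6  6  6  7  8 12 12 12 11 12 12 12 12 12 12 12 11
109  13 13 12 13 14 13 12 12 14 13  9  6  5  5  5  5  5  5  5  6  7 10 13 13 14 14 14 14 13 13 14 14
110  13 12 13 13 14 13 13 13 14 10  6  5  5  5  5  5  5  5  5  5  5  6 10 14 13 14 14 14 13 13 14 14
111  13 13 13 13 14 14 12 15 11  7  5  5  5  5  6  5  5  5  5  5  5  5  7 12 13 14 14 14 13 13 14 14
112  13 13 13 14 14 14 12 15  9  5  5  6  6  6  6  6  6  5  6  5  5  5  6 10 14 15 14 14 13 13 14 14
113  13 13 13 14 14 14 12 13  8  6  6  6  6  5  6  5  5  5  6  6  6  6  6  7 14 14 14 14 13 13 14 14
114  13 13 13 14 14 13 10 11  7  5  5  6  6  6  5  6  5  6  6  6  6  6  6  6 12 13 14 14 1
[... 4244 characters left out ...]
....................
264 ............................#####################...............................
266 .............................###################..................#.............
268 ...............................################.................................
270 ..................................#############.................................
272 ................................................................................
274 ...............................................................................#
276 ................................................................................
278 ................................................................................
```

```bash
python3 - <<'E'
from h import *
a=np.linspace(0,6.28,60)[:,None]; C=np.hstack([np.cos(a),np.sin(a),0*a])
for n in("top","side"):
  c=r.capture(n)
  for x in(.69,.70,.71):
    f=proj(c,np.array([x,-.25,0])+.0265*C); m=proj(c,np.array([x,-.25,.085])+.031*C)
    print(n,x,"foot",f.min(0).round(),f.max(0).round(),"rim",m.min(0).round(),m.max(0).round())
E
```

```text
top 0.69 foot [334. 121.] [349. 135.] rim [338. 110.] [357. 128.]
top 0.7 foot [334. 118.] [349. 133.] rim [338. 108.] [357. 125.]
top 0.71 foot [334. 116.] [349. 130.] rim [338. 105.] [357. 123.]
side 0.69 foot [391. 260.] [412. 275.] rim [396. 234.] [422. 250.]
side 0.7 foot [394. 259.] [415. 274.] rim [399. 233.] [426. 249.]
side 0.71 foot [397. 258.] [418. 272.] rim [402. 232.] [429. 248.]
```

The cup stands upright again at (706,-250). It fell back over the board's edge on release because its centre of mass was outside. I'll redo the tip, then grip firmly and drag it fully onto the board before releasing.

```bash
python3 go.py 706 -250 222 0
```

```text
t 23.425 p [551.8 -13.1 220.5] rot [180.   -0.   -0.3] w 87.6 F 0.0 [ 0.5 -0.4  0.1] j [ 19.  10. -17.   0. -63.  71.]
dp [155. 236.  -2.] roll -0.005
```

Emit:
send_rows --steps '[{"dp": [155,239,0],"roll": 0,"jaw": 100},{"dp": [155,239,0],"roll": 0,"jaw": 100},{"dp": [155,239,0],"roll": 0,"jaw": 100},{"dp": [155,239,0],"roll": 0,"jaw": 100},{"dp": [155,239,0],"roll": 0,"jaw": 100}]'

```text
time_s: 24.05
tcp_pos: [0.7058, -0.2572, 0.2181]
eef_rot: [180.0, 0.2, -0.5]
contact_force: [0.4, 0.5, -0.8]
gripper_width: 0.0876
gripper_force: 0.0
```

```bash
python3 go.py 706 -250 66 0
```

```text
t 24.05 p [ 705.8 -257.2  218.1] rot [180.    0.2  -0.5] w 87.6 F 0.0 [ 0.4  0.5 -0.8] j [ -5.  29.  10.   0. -72.  95.]
dp [  0.  -7. 152.] roll -0.009
```

Emit:
send_rows --steps '[{"dp": [0,-6,50],"roll": 0,"jaw": 100},{"dp": [0,-6,105],"roll": 0,"jaw": 100},{"dp": [0,-6,150],"roll": 0,"jaw": 100},{"dp": [0,-6,150],"roll": 0,"jaw": 70},{"dp": [0,-6,150],"roll": 0,"jaw": 60}]' --newtons 6

```text
time_s: 24.68
tcp_pos: [0.7064, -0.2479, 0.0718]
eef_rot: [179.9, -0.1, -0.3]
contact_force: [0.3, -0.2, -0.0]
gripper_width: 0.0733
gripper_force: 0.0
```

Emit:
send_rows --steps '[{"dp": [0,0,0],"roll": 0,"jaw": 50},{"dp": [0,0,0],"roll": 0,"jaw": 50},{"dp": [0,0,0],"roll": 0,"jaw": 50},{"dp": [0,0,0],"roll": 0,"jaw": 50}]'

```text
time_s: 25.18
tcp_pos: [0.7069, -0.2472, 0.0731]
eef_rot: [179.9, -0.2, -0.3]
contact_force: [0.5, -1.1, 6.4]
gripper_width: 0.0601
gripper_force: 6.0
```

Emit:
send_rows --steps '[{"dp": [-8,0,0],"roll": 0,"jaw": 50},{"dp": [-16,0,0],"roll": 0,"jaw": 50},{"dp": [-25,0,-2],"roll": 0,"jaw": 50},{"dp": [-36,0,-5],"roll": 0,"jaw": 50},{"dp": [-47,0,-6],"roll": 0,"jaw": 50}]' --newtons 5

```text
time_s: 25.8
tcp_pos: [0.6576, -0.2462, 0.0765]
eef_rot: [-180.0, 0.0, -0.3]
contact_force: [1.4, -0.6, -1.4]
gripper_width: 0.0598
gripper_force: 5.0
```

Emit:
send_rows --steps '[{"dp": [-11,0,0],"roll": 0,"jaw": 50},{"dp": [-21,0,3],"roll": 0,"jaw": 50},{"dp": [-31,0,8],"roll": 0,"jaw": 50},{"dp": [-39,0,14],"roll": 0,"jaw": 50},{"dp": [-45,0,20],"roll": 0,"jaw": 50}]'

```text
time_s: 26.42
tcp_pos: [0.6127, -0.2462, 0.056]
eef_rot: [-180.0, 0.0, -0.3]
contact_force: [0.7, 0.3, 1.5]
gripper_width: 0.0602
gripper_force: 5.0
```

```bash
python3 go.py 605 -250 43 0; sed -i 's/\.063\*ax/.070*ax/' ft.py; python3 ft.py
```

```text
t 26.425 p [ 612.7 -246.2   56. ] rot [-180.     0.    -0.3] w 60.2 F 5.0 [0.7 0.3 1.5] j [ -5.  28. -13.   0. -48.  95.]
dp [-8.  4. 13.] roll -0.005
0 [365. 270.] [386. 286.]
20 [372. 265.] [394. 283.]
40 [380. 258.] [401. 278.]
60 [388. 250.] [407. 272.]
80 [394. 243.] [410. 264.]
225 [399] [399] 228 [376] [391] 231 [379] [402] 234 [370] [407] 237 [372] [410] 240 [374] [414] 243 [375] [424] 246 [374] [428] 249 [371] [431] 252 [371] [430] 255 [374] [423] 258 [374] [416] 261 [376] [406] 264 [378] [386] 267 [] [] 270 [] [] 273 [] [] 276 [] [] 279 [] [] 282 [] []
```

Emit:
send_rows --steps '[{"dp": [-5,0,6],"roll": 0,"jaw": 50},{"dp": [-7,0,10],"roll": 0,"jaw": 50},{"dp": [-7,0,12],"roll": 0,"jaw": 50},{"dp": [-7,0,12],"roll": 0,"jaw": 50}]'

```text
time_s: 26.98
tcp_pos: [0.6065, -0.2461, 0.0443]
eef_rot: [180.0, 0.0, -0.3]
contact_force: [-0.5, 0.3, 0.2]
gripper_width: 0.0603
gripper_force: 5.0
```

Emit:
send_rows --steps '[{"dp": [0,0,0],"roll": 0,"jaw": 50},{"dp": [0,0,0],"roll": 0,"jaw": 50},{"dp": [-15,0,-1],"roll": 0,"jaw": 50},{"dp": [-35,0,-1],"roll": 0,"jaw": 50},{"dp": [-55,0,0],"roll": 0,"jaw": 50}]' --newtons 20

```text
time_s: 27.6
tcp_pos: [0.551, -0.2459, 0.0451]
eef_rot: [180.0, -0.1, -0.3]
contact_force: [2.6, 0.2, 1.8]
gripper_width: 0.0598
gripper_force: 20.0
```

```bash
python3 go.py 605 -250 43 0; python3 ft.py
```

```text
t 27.6 p [ 551.  -245.9   45.1] rot [ 1.8e+02 -1.0e-01 -3.0e-01] w 59.8 F 20.0 [2.6 0.2 1.8] j [ -6.  25. -22.   0. -43.  95.]
dp [54.  4.  2.] roll -0.005
0 [343. 280.] [365. 297.]
20 [351. 275.] [373. 294.]
40 [359. 268.] [380. 289.]
60 [367. 260.] [385. 282.]
80 [373. 252.] [389. 274.]
225 [] [] 228 [] [] 231 [377] [377] 234 [] [] 237 [] [] 240 [375] [375] 243 [375] [380] 246 [370] [381] 249 [385] [387] 252 [379] [390] 255 [371] [394] 258 [370] [404] 261 [370] [407] 264 [370] [406] 267 [373] [400] 270 [374] [391] 273 [378] [382] 276 [] [] 279 [] [] 282 [] []
```

Emit:
send_rows --steps '[{"dp": [0,0,1],"roll": 0,"jaw": 50},{"dp": [0,0,1],"roll": 0,"jaw": 72},{"dp": [0,0,1],"roll": 0,"jaw": 80},{"dp": [0,0,1],"roll": 0,"jaw": 86},{"dp": [0,0,1],"roll": 0,"jaw": 90}]' --newtons 5

```text
time_s: 28.28
tcp_pos: [0.5516, -0.2458, 0.0434]
eef_rot: [180.0, 0.0, -0.3]
contact_force: [-0.2, 0.4, 0.3]
gripper_width: 0.0777
gripper_force: 0.0
```

Emit:
send_rows --steps '[{"dp": [15,0,0],"roll": 0,"jaw": 90},{"dp": [30,0,0],"roll": 0,"jaw": 90},{"dp": [45,0,0],"roll": 0,"jaw": 90},{"dp": [55,0,0],"roll": 0,"jaw": 90},{"dp": [55,0,0],"roll": 0,"jaw": 90}]'

```text
time_s: 28.9
tcp_pos: [0.6071, -0.2461, 0.0431]
eef_rot: [180.0, 0.0, -0.3]
contact_force: [-0.0, -0.1, -0.5]
gripper_width: 0.0791
gripper_force: 0.0
```

```bash
python3 go.py 605 -250 43 0; python3 - <<'E'
from h import *
c=r.capture("side")
a=np.linspace(0,6.28,40)[:,None]; g=lambda x,z,R:proj(c,np.array([x,-.246,z])+R*np.hstack([0*a,np.cos(a),np.sin(a)]))
for xf in(.61,.62,.63):
    f=g(xf,.045,.0265); m=g(xf-.085,.049,.031); print(xf,"foot",f.min(0).round(),f.max(0).round(),"mouth",m.min(0).round(),m.max(0).round())
m=mask(c["image"],(85,0,40),(135,60,200),(330,220,450,300))
for y in range(240,292,2): print(y,"".join("#" if v else "." for v in m[y,335:415]))
E
```

```text
t 28.9 p [ 607.1 -246.1   43.1] rot [180.    0.   -0.3] w 79.1 F 0.0 [-0.  -0.1 -0.5] j [ -5.  29. -15.   0. -47.  95.]
dp [-2.  4.  0.] roll -0.005
0.61 foot [372. 251.] [386. 273.] mouth [343. 258.] [359. 284.]
0.62 foot [375. 250.] [390. 271.] mouth [346. 257.] [362. 283.]
0.63 foot [378. 249.] [393. 270.] mouth [349. 256.] [366. 281.]
240 ...............................####..........##..###########......###...........
242 .................................####..........######...............######......
244 .................................#####............###.................######....
246 .................................####..#............##..................######..
248 .................................##...................###.................######
250 ...............................####......###.####.......###................#####
252 .............................#######################.....####..#################
254 ..................###################################....#######################
256 .................##########################################################
[... 750 characters left out ...]
....................
276 .....................###########................................................
278 ........................##......................................................
280 ................................................................................
282 ................................................................................
284 ................................................................................
286 ................................................................................
288 ................................................................................
290 ................................................................................
```

The cup now lies on the board, mouth end near (350,265) and foot end near (392,260), which puts the foot at x≈0.632. Shift +10 mm and grip near the foot.

Emit:
send_rows --steps '[{"dp": [10,0,0],"roll": 0,"jaw": 90},{"dp": [10,0,0],"roll": 0,"jaw": 60},{"dp": [10,0,0],"roll": 0,"jaw": 45},{"dp": [10,0,0],"roll": 0,"jaw": 45},{"dp": [10,0,0],"roll": 0,"jaw": 45}]' --newtons 5

```text
time_s: 29.58
tcp_pos: [0.6163, -0.2462, 0.0436]
eef_rot: [180.0, -0.0, -0.3]
contact_force: [0.1, -0.0, 0.5]
gripper_width: 0.0569
gripper_force: 4.9
```

Emit:
send_rows --steps '[{"dp": [0,0,0],"roll": 0,"jaw": 45},{"dp": [0,0,0],"roll": 0,"jaw": 45}]'

```text
time_s: 29.82
tcp_pos: [0.6164, -0.2462, 0.0436]
eef_rot: [180.0, 0.0, -0.3]
contact_force: [0.3, 1.2, 1.9]
gripper_width: 0.0568
gripper_force: 4.9
```

Emit:
send_rows --steps '[{"dp": [0,0,0],"roll": 0,"jaw": 75},{"dp": [0,0,0],"roll": 0,"jaw": 80},{"dp": [10,0,-1],"roll": 0,"jaw": 80},{"dp": [10,0,-1],"roll": 0,"jaw": 50},{"dp": [10,0,-1],"roll": 0,"jaw": 45}]'

```text
time_s: 30.45
tcp_pos: [0.6265, -0.2462, 0.0444]
eef_rot: [-180.0, 0.0, -0.3]
contact_force: [-0.3, 0.2, -0.1]
gripper_width: 0.0552
gripper_force: 4.1
```

Emit:
send_rows --steps '[{"dp": [0,0,0],"roll": 0,"jaw": 45},{"dp": [0,0,0],"roll": 0,"jaw": 45},{"dp": [0,0,0],"roll": 0,"jaw": 45}]' --newtons 4

```text
time_s: 30.82
tcp_pos: [0.6263, -0.2462, 0.0445]
eef_rot: [-180.0, 0.0, -0.3]
contact_force: [0.4, -0.1, -0.6]
gripper_width: 0.0552
gripper_force: 4.0
```

Emit:
send_rows --steps '[{"dp": [-5,0,-10],"roll": 0,"jaw": 45},{"dp": [-12,0,-19],"roll": 0,"jaw": 45},{"dp": [-20,0,-27],"roll": 0,"jaw": 45},{"dp": [-29,0,-34],"roll": 0,"jaw": 45},{"dp": [-38,0,-39],"roll": 0,"jaw": 45}]'

```text
time_s: 31.45
tcp_pos: [0.5879, -0.2461, 0.0844]
eef_rot: [180.0, -0.0, -0.3]
contact_force: [0.7, 0.5, -0.8]
gripper_width: 0.0555
gripper_force: 4.0
```

```bash
cat > sd.py <<'E'
from h import *
s=r.get_state(); print(s["time_s"],s["tcp_pos"].round(4),s["contact_force"].round(1),round(s["gripper_width"],4),s["gripper_force"])
c=r.capture("side"); u=proj(c,s["tcp_pos"])[0].astype(int); print("tcp px",u)
m=mask(c["image"],(85,0,40),(135,60,200),(300,180,450,300))
for y in range(u[1]-10,u[1]+42,2): print(y,"".join("#" if v else "." for v in m[y,u[0]-40:u[0]+40]))
E
python3 sd.py
```

```text
31.45 [ 0.5879 -0.2461  0.0844] [ 0.7  0.5 -0.8] 0.0555 3.9788835843501147
tcp px [374 252]
242 ................................####........####################################
244 ...............................######......#####################################
246 .............................#########.....#####################################
248 ...........................##############....########....#######################
250 ........................##################.....####.........###################.
252 ......................#####################......##.....##...#############......
254 ..................###########################....##......#.....####.............
256 ...............###############################..................................
258 ............####################################................................
260 ..........#####################################.................................
262 ........#######...############################..................................
264 ...........###.....#######################...........................
[... 501 characters left out ...]
....................
278 ...................#######......................................................
280 ....................###.........................................................
282 ................................................................................
284 ................................................................................
286 ................................................................................
288 ................................................................................
290 ................................................................................
292 ................................................................................
```

The rotation is working: the mouth is down-left and the foot up-right in the hand. Continue.

Emit:
send_rows --steps '[{"dp": [-11,0,-4],"roll": 0,"jaw": 45},{"dp": [-22,0,-6],"roll": 0,"jaw": 45},{"dp": [-33,0,-7],"roll": 0,"jaw": 45},{"dp": [-44,0,-6],"roll": 0,"jaw": 45},{"dp": [-54,0,-4],"roll": 0,"jaw": 45}]'

```text
time_s: 32.12
tcp_pos: [0.534, -0.2459, 0.0883]
eef_rot: [180.0, -0.1, -0.3]
contact_force: [-0.5, -0.4, 4.2]
gripper_width: 0.0553
gripper_force: 3.9
```

```bash
python3 sd.py
```

```text
32.125 [ 0.534  -0.2459  0.0883] [-0.5 -0.4  4.2] 0.0553 3.9346739987377077
tcp px [356 257]
247 ..............................##################################################
249 ............................####################################################
251 ............................####################################################
253 ...........................########################...##########################
255 ..........................#######################......#########################
257 ........................########################......##################.#......
259 .......................#########################.....##....##########...........
261 ......................########################..................................
263 ....................##########################..................................
265 ..................############################..................................
267 .................############################...................................
269 ................############################........................
[... 502 characters left out ...]
....................
283 ....................#################...........................................
285 ......................##############............................................
287 ...........................########.............................................
289 ................................................................................
291 ................................................................................
293 ................................................................................
295 ................................................................................
297 ................................................................................
```

Emit:
send_rows --steps '[{"dp": [-7,0,1],"roll": 0,"jaw": 45},{"dp": [-13,0,3],"roll": 0,"jaw": 45},{"dp": [-16,0,4],"roll": 0,"jaw": 45},{"dp": [-16,0,5],"roll": 0,"jaw": 45}]'

```text
time_s: 32.67
tcp_pos: [0.5182, -0.2456, 0.0822]
eef_rot: [-180.0, 0.0, -0.3]
contact_force: [-1.1, 2.3, 2.8]
gripper_width: 0.0535
gripper_force: 3.8
```

```bash
python3 sd.py; python3 - <<'E'
from h import *
p=np.array(r.get_state()["tcp_pos"]); c=r.capture("side"); a=np.linspace(0,6.28,40)[:,None]
q=proj(c,np.array([p[0],p[1],.018])+.031*np.hstack([np.cos(a),np.sin(a),0*a])); print(q.min(0),q.max(0))
E
```

```text
32.675 [ 0.5182 -0.2456  0.0822] [-1.1  2.3  2.8] 0.0535 3.805347750931105
tcp px [349 261]
251 ............................#######################.############################
253 ...........................#####################################################
255 ..........................######################################################
257 ..........................#########################..###########################
259 .........................########################......########################.
261 .........................#######################.....#######################....
263 ........................#######################......##...###########...........
265 .......................########################..............##.................
267 ......................########################..................................
269 ......................########################..................................
271 ......................###########..##########...................................
273 .....................#######################.........................
[... 557 characters left out ...]
#############....................................
289 .........................#################......................................
291 .............................##########.........................................
293 ................................................................................
295 ................................................................................
297 ................................................................................
299 ................................................................................
301 ................................................................................
[332.8205063  271.43031068] [359.21787665 290.89191854]
```

Emit:
send_rows --steps '[{"dp": [-5,0,1],"roll": 0,"jaw": 45},{"dp": [-10,0,2],"roll": 0,"jaw": 45},{"dp": [-14,0,2],"roll": 0,"jaw": 45},{"dp": [-14,0,2],"roll": 0,"jaw": 45}]'

```text
time_s: 33.28
tcp_pos: [0.5056, -0.246, 0.0816]
eef_rot: [180.0, -0.2, -0.3]
contact_force: [3.0, 0.2, 4.9]
gripper_width: 0.0535
gripper_force: 4.4
```

```bash
python3 sd.py; cat > pm.py <<'E'
from h import *
p=np.array(r.get_state()["tcp_pos"]); c=r.capture("side"); a=np.linspace(0,6.28,40)[:,None]
for z,R in((.018,.031),(.103,.0265)):
  q=proj(c,np.array([p[0],p[1],z])+R*np.hstack([np.cos(a),np.sin(a),0*a])); print(z,q.min(0).round(),q.max(0).round())
E
python3 pm.py
```

```text
33.275 [ 0.5056 -0.246   0.0816] [3.  0.2 4.9] 0.0535 4.357721248670714
tcp px [345 262]
252 ............................####################################################
254 ...........................#####################################################
256 ..........................######################################################
258 .........................#######################################################
260 ........................########################.....###########################
262 ........................#######################......######################.#...
264 ........................#######################.....###.###############.........
266 .......................########################.....#....########...............
268 ......................########################..................................
270 ......................#######################...................................
272 .....................################.#######...................................
274 .....................#######################............................
[... 558 characters left out ...]
#########....................................
290 .......................####################.....................................
292 ..........................###############.......................................
294 ................................................................................
296 ................................................................................
298 ................................................................................
300 ................................................................................
302 ................................................................................
0.018 [328. 273.] [355. 293.]
0.103 [335. 248.] [359. 264.]
```

Emit:
send_rows --steps '[{"dp": [2,0,-1],"roll": 0,"jaw": 58},{"dp": [2,0,-1],"roll": 0,"jaw": 66},{"dp": [2,0,-1],"roll": 0,"jaw": 80},{"dp": [2,0,-1],"roll": 0,"jaw": 95},{"dp": [2,0,-1],"roll": 0,"jaw": 95}]'

```text
time_s: 34.0
tcp_pos: [0.5063, -0.2456, 0.0814]
eef_rot: [-180.0, 0.0, -0.3]
contact_force: [-0.1, 0.6, 0.7]
gripper_width: 0.0808
gripper_force: 0.0
```

Emit:
send_rows --steps '[{"dp": [0,0,-15],"roll": 0,"jaw": 95},{"dp": [0,0,-50],"roll": 0,"jaw": 95},{"dp": [0,0,-110],"roll": 0,"jaw": 95},{"dp": [0,0,-170],"roll": 0,"jaw": 95},{"dp": [0,-60,-200],"roll": 0,"jaw": 95}]'

```text
time_s: 34.62
tcp_pos: [0.5077, -0.1915, 0.2843]
eef_rot: [179.9, -0.3, -0.5]
contact_force: [0.3, 1.1, -1.6]
gripper_width: 0.0833
gripper_force: 0.0
```

Emit:
send_rows --steps '[{"dp": [0,-200,0],"roll": 0,"jaw": 95},{"dp": [0,-200,0],"roll": 0,"jaw": 95},{"dp": [0,-200,0],"roll": 0,"jaw": 95},{"dp": [0,-200,0],"roll": 0,"jaw": 95},{"dp": [0,-200,0],"roll": 0,"jaw": 95}]'

```text
time_s: 35.25
tcp_pos: [0.5077, 0.011, 0.2803]
eef_rot: [-180.0, -0.1, -0.2]
contact_force: [-0.1, 0.2, -0.1]
gripper_width: 0.0833
gripper_force: 0.0
```

```bash
python3 - <<'E'
from h import *
s=r.get_state(); print(s["time_s"],s["tcp_pos"].round(3)); a=np.linspace(0,6.28,40)[:,None]
for n in("top","side"):
  c=r.capture(n)
  for z,R in((.018,.031),(.103,.0265)):
    q=proj(c,np.array([.507,-.246,z])+R*np.hstack([np.cos(a),np.sin(a),0*a])); print(n,z,q.min(0).round(),q.max(0).round())
  x0,y0,x1,y1=(325,125,375,245) if n=="top" else (290,235,380,312)
  hsv=cv2.cvtColor(c["image"],cv2.COLOR_BGR2HSV)
  for y in range(y0,y1,2): print(y,"".join("#" if p[1]<60 else ("c" if p[1]>150 else ("." if p[2]>135 else "-")) for p in hsv[y,x0:x1]))
c=r.capture("top"); print("block"); rects(c,mask(c["image"],(12,108,100),(19,255,255),(198,170,262,235)),.032,100)
E
```

```text
35.25 [0.508 0.011 0.28 ]
top 0.018 [334. 169.] [353. 187.]
top 0.103 [342. 164.] [359. 181.]
125 .....-.......--..........--...-...-----...########
127 .....-.......-..--............-----.......########
129 .---........-...-----.........-----....-..########
131 .-....---.........----.........---........########
133 ........--.............-----...---.......--#######
135 ...-....................................---#######
137 ..--..............--....................---#######
139 -----.............--.....................--#######
141 -----....................................-.#######
143 -----..............................--....-.#######
145 -----...............................--..-..#######
147 -----..................................--..#######
149 -----......................................#######
151 -----.....................................-#######
153 -----.....................................--######
155 -----.....................................-#######
157 -----....................................---######
159 .----...................................----######
161 ...--.......
[... 5374 characters left out ...]
#######.....................#
299 ....................####........--................############.........................#.#
301 ...............c.................---........##############................................
303 .................c................---....###########......................................
305 ..c............--....................-....#####...........................................
307 c....--------...-----.................--..................................................
309 .......---........--...................--.................................................
311 .-.......................................--...............................................
block
```

The cup stands mouth-down on the board. Top and bottom discs are shifted by the same amount, so it is upright, at about board x = -63 mm, y = +5 mm. The chips are on the bench, and the block was last seen lying flat, clear of the board. Hand in.

```bash
python3 -c "
from plant import r
print(r.close_job())"
```

```text
the job is handed in; nothing more can be done
None
```

I handed the job in at about 35 s of the 72 s, but no verdict came back. The last images show the chips off the board on the bench and the cup standing mouth-down on the board, about 63 mm from its centre along its length. The block was last seen lying flat and clear of the board, before the cup was turned over; my final check didn't pick it up.

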